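# Clamp a circuit board in a test jig with its captive wing knob

## Robot

A 6-joint arm with a two-finger parallel gripper is mounted at the origin on the work surface. World frame = base frame: x ahead of the robot, y to its left, z up, the work surface at z = 0. Lengths are in mm, angles in rad, forces in N, time in s.
With the tool pointing down it reaches from about 425 to 925 mm from the base axis. Payload 12.5 kg.
Tool frame: the origin (TCP) lies on the front face of the gripper's body, between the roots of the fingers; the fingertips stand 73 mm ahead of it and the grasp point (between the pads) lies 54 mm ahead of it; z points along the fingers, x is the direction in which the jaws open and shut, and the axes are right-handed (so a half turn about z gives the same grasp; the last joint's range is limited). The gripper opens to 85 mm and grips with 20 to 120 N. Pads are 22 mm wide; open, the fingers measure 114 mm over their backs; the gripper's body (76 mm by 85 mm) begins 54 mm behind the grasp point. The pads swing forward as they close: fully open they stand 13 mm farther back than shut.
Start: joints at [-1.346, 0.491, 1.559, -0, 1.092, -0.106], TCP at [203.021, -591.117, 303.927] pointing down, gripper open.
Joint ranges: [-3.1, 3.1], [-0.84, 2.19], [0.05, 2.79], [-1.13, 4.28], [0.06, 2.93], [-2.69, 2.69]. Speed limits (rad/s): [2.22, 2.22, 2.79, 3.14, 3.14, 3.14].

## Interface

Orientations are given as a unit quaternion [w, x, y, z].
In Python, from workcell import readout, eyes, ticket gives the robot as it stands.
- The arm moves only by the tool move_arm, never from a script. Its arguments are lists of equal length, an entry for each row: "dr": the turn, a rotation vector about the tool's x, y, z in degrees, a list of three; "dp": the shift along the tool's x, y, z in cm, a list of three; "hand": the gripper's target within -1 to 1 (shut at 1, half-way at 0, fully open at -1). In form: {"dr": [[rx, ry, rz], ...], "dp": [[x, y, z], ...], "hand": [hand, ...]}. A call has exactly 10 rows; each row shifts and turns the commanded pose from where the row before left it, along the tool's axes as they then stand; what a row does not reach is not made up. A row lasts 1/10 s, in which the tool goes at most 50 mm and 8.59 degrees, less where a joint would pass 70% of its speed; a pose out of reach is approached as far as the arm can. A call is refused whole if a number of a shift passes 5 or a number of a turn 8.59, either way. A call with a gripper value outside its range is refused whole. The fingers move at their own pace and stop on an object; "grip_force" is the grip in N (left out, the last holds). Time passes only in rows, so rows that do not move let the fingers close, or fill a call up. It gives the time, the measured TCP pose, the force and the opening at its end, in the units of the state.
- readout.get_state(): the state, without advancing time (a new reading comes with each control period).
- eyes.camera(name): name is "scene" or "top"; returns (picture, depth): 384x512x3 uint8, red, green, blue; 384x512 float32, mm along the optical axis (not along the pixel's ray), 0 where there is no reading.
- eyes.get_calibration(name): a dict with "fx", "fy", "cx", "cy" (pixels), "R" (3x3) and "t" (3): a world point X has camera coordinates R X + t. Camera axes: x right, y down, z forward; pixel columns grow to the right and rows downward; lengths in mm; the calibration is good to about 2 mm. A picture is of the moment at which its call begins. get_calibration takes no time and is no camera call.
- ticket.hand_in(): hands the job in, once; it reports no verdict.
The state is a dict: "time": time; "joint_pos": joint angles; "qd": joint speeds; "joint_torque": joint torques, N m; "tool_pos": TCP position; "tcp_rot": TCP orientation; "contact_force": force on the tool from outside, world axes, zero at the start; "ft_torque": the same for the moment, N m; "opening": finger opening in mm.
Only numpy, scipy, OpenCV 4.12 (cv2) and the standard library are available. Lean on these libraries where they do the work, as an engineer would, in place of code of your own. Each camera call takes 0.05 s, during which the arm holds its last target. There are 200 camera calls.

## Task

A circuit board lies ready in the sloping test jig: swing the hinged aluminium press frame fully down over it. The frame's captive wing knob will then be sitting on top of its thread, so turn it backwards (anticlockwise) until the thread start clicks and the knob drops, then screw it forwards (clockwise) fully home and tight. Let go of everything, and leave the things standing around the jig where they are.

Things in the scene. Friction and masses are not known exactly. Their poses are not given: they have to be found in the camera images.
- jig: White and grey wedge-shaped console fixed to the bench, 190 deep x 210 wide, 35 high at the front, 134 mm at the back. Origin: centre of its underside; x from its low front (robot side) to its high back, z up. Its deck rises at 0.48 rad (27.5 degrees); on it, from low to high edge: a brass bush, a black nest with the green board, the hinges.
- bush: Brass threaded bush for the knob's stud, standing 23 mm high on the deck near its low edge; outside 47, bore 37 mm; it does not turn. Origin: on its axis at the deck's surface. Coarse two-start right-hand thread, pitch 8 mm, lead 16 mm: the knob moves 2.5 mm per rad.
- thread_mouth (a point): Centre of the bush's mouth, 22 mm off the deck. Axes of the deck: x up the slope (away from the robot), y to the left along the hinge, z square off the deck (up and towards the robot, 0.48 rad from vertical). With the frame shut, this z is the knob's axis.
- hinge_mid (a point): Middle of the press frame's hinge axis, 150 mm up the slope from the bush's axis and 24 mm off the deck. Its axes turn with the frame: y along the hinge, x from the frame towards the hinge (the frame reaches to -x), z out of the frame's upper face. At joint 0 they are parallel to those of thread_mouth.
- crossbar_top (a point): Middle of the upper face of the frame's crossbar (bare aluminium, 26 x 142 mm), 72 mm from the hinge axis towards the knob and 10 mm above it: the place to press the frame shut (not on the knob). Axes as hinge_mid. Beyond it the front rail, 52 x 180 mm, its middle 150 mm from the hinge axis, carries the knob.
- press_frame (a joint): Angle of the press frame (rad): 0 = shut on its stop (parallel to the deck, underside 24 mm off it), growing as it opens upwards, 1.4 at most. Frame of 10 mm thick bars, 180 wide, reaching 176 mm from the hinge. Stiff hinge: it stays where it is left; 5 to 10 N on the crossbar shuts it.
- knob_grip (a point): Black wing knob's grip point: on its axis, 30 mm above its foot. x along the bar, z up its axis. The bar is 76 long, 14 thick, from 11 to 44 mm above the foot, on a hub 42 mm in diameter; hold it across the 14 mm. Frame shut and knob home: its foot rests on the front rail and this point is 42 mm above thread_mouth.
- knob (a joint): Turn of the knob (rad), clockwise seen from above positive (forwards, tightening), stays where left. Once the frame is shut it sits 0.3 to 1.6 rad past its thread start (it varies). Forwards from there it binds within 1.6 rad (crossed threads); backwards it climbs, then clicks: drops 8 mm. From the click it is tight and stops dead after 2.5 to 3 rad forwards.
- knob_lift (a joint): Height of the captive knob's foot above the front rail, along its axis (m), 0 to 0.015. Knob and stud weigh 150 g and fall freely when not held. 0 while the frame is open; 0.010 to 0.014 with the frame shut and the stud resting on the thread; up to 0.0145 while backing; about 0.007 just after the click; 0 screwed home.
- jar: Bystander: empty glass jar, 80 mm in diameter, 120 mm high, loose. Origin: centre of its underside.
- wire_spool: Bystander: spool of wire with black flanges, standing on its flat side, 80 mm in diameter, 50 mm high, loose. Origin: centre of its underside.
- rinse_bottle: Bystander: clear bottle with a white cap, 60 mm in diameter, 150 mm high, loose. Origin: centre of its underside.
- screwdriver: Bystander: grey-handled screwdriver lying on the bench, 190 mm long, loose. Origin: below its middle, x towards its tip.

How it is judged (in metres and radians):
On the way, in this order (a step that is already met when the one before it is completed fails the run):
1. the press frame is shut (value of joint press_frame below 0.03 rad), for 0.2 s.
2. with the frame shut, the knob has been backed to its thread start and has dropped into it (value of joint press_frame below 0.03 rad and z of knob_grip in the frame of thread_mouth below 0.049 m), for 0.1 s.
At the end, for the whole second after the job is handed in: The press frame is shut (within 0.03 rad), the wing knob is screwed fully home (its grip point no more than 43.2 mm off the bush's mouth, that is its foot within 1.2 mm of the front rail) and tight (at least 4 N between the stud's and the bush's threads), at rest and released (value of joint press_frame below 0.03 rad and z of knob_grip in the frame of thread_mouth below 0.0432 m and contact force between bush and anything else above 4 N and velocity of joint knob between -0.1 and 0.1 rad/s); the robot touches nothing.
It fails at once if the glass jar is pushed away or knocked over (distance of jar from where it was at the start of the episode above 0.03 m or angle between jar's own z axis and vertical above 0.35 rad).
It fails at once if the wire spool is pushed away or knocked over (distance of wire_spool from where it was at the start of the episode above 0.03 m or angle between wire_spool's own z axis and vertical above 0.35 rad).
It fails at once if the rinse bottle is pushed away or knocked over (distance of rinse_bottle from where it was at the start of the episode above 0.03 m or angle between rinse_bottle's own z axis and vertical above 0.35 rad).
It fails at once if the screwdriver is pushed away (distance of screwdriver from where it was at the start of the episode above 0.03 m).
It also fails if it takes over 72 s, if anything falls off the work surface, if the arm or the gripper's body presses on something with over 40 N, if the wrist force passes 120 N, or if a joint passes its speed limit or range.

## Working session

There is one attempt and no reset: what is moved stays moved. The work goes in short steps, Python scripts to look and compute and a tool call to move; the robot and the scene stay as the last step left them, time stands still between calls to the robot, and variables do not carry over. Pictures are saved under pics/ and viewed, about 8 in all and at most 12, crops included, and the job is handed in when it is done.

Besides the shell and the picture viewer there is one more tool, called after "Call:" as name(argument=value, ...) on one line, values as JSON. move_arm: Moves the arm, as the interface text tells. Its arguments: {"type":"object","properties":{"dr":{"type":"array"},"dp":{"type":"array"},"hand":{"type":"array"},"grip_force":{"type":"number"}},"required":["dr","dp","hand"]}

```bash
mkdir -p pics; cat > h.py <<'E'
import numpy as np, cv2
from workcell import readout, eyes, ticket
def snap(n,f):
    im,d=eyes.camera(n); cv2.imwrite(f'pics/{f}.png',im[:,:,::-1]); np.save(f'pics/{f}.npy',d); return im,d
def pt(n,d,u,v,r=1):
    c=eyes.get_calibration(n); w=d[v-r:v+r+1,u-r:u+r+1]; z=np.median(w[w>0])
    return np.array(c['R']).T@(np.array([(u-c['cx'])/c['fx']*z,(v-c['cy'])/c['fy']*z,z])-np.array(c['t']))
E
python3 - <<'E'
from h import *
a,_=snap('scene','s0');b,_=snap('top','t0')
s=readout.get_state();print(s)
for n in('scene','top'):print(eyes.get_calibration(n))
E
```

```text
{'time': 0.1, 'joint_pos': array([-1.34560402e+00,  4.91522599e-01,  1.55941330e+00,  1.71534753e-05,
        1.09169199e+00, -1.05564147e-01]), 'qd': array([-0.0003385 , -0.00133369, -0.0025639 ,  0.00036437,  0.00150243,
        0.00097385]), 'joint_torque': array([ 3.21265514e-03, -6.19449520e+01, -2.62023747e+01, -6.54880523e-05,
        2.89835538e-03,  7.49494461e-06]), 'tool_pos': array([ 202.98971503, -590.97779028,  303.36311007]), 'tcp_rot': array([-3.49169354e-04,  8.13864464e-01, -5.81054530e-01, -3.82186945e-04]), 'contact_force': array([-0.43885549, -0.04117471,  0.33798517]), 'ft_torque': array([0.02828143, 0.00452103, 0.00378078]), 'opening': 85.21599851492512}
{'fx': 476.43092237543317, 'fy': 476.43092237543317, 'cx': 256.3730275928525, 'cy': 186.72845093597675, 'R': array([[-0.51311477,  0.85821405,  0.0134863 ],
       [ 0.6525596 ,  0.40026719, -0.64339113],
       [-0.55756543, -0.32133288, -0.76541882]]), 't': array([ 248.31320594, -362.07989902, 1574.75091122])}
{'fx': 360.17753801664566, 'fy': 360.17753801664566, 'cx': 259.81726695441773, 'cy': 192.07278924203013, 'R': array([[-2.61929586e-02, -9.99654753e-01, -2.07446805e-03],
       [-9.96108829e-01,  2.62746210e-02, -8.41239851e-02],
       [ 8.41494474e-02, -1.37060113e-04, -9.96453136e-01]]), 't': array([ 104.66285298,  634.15760878, 1056.78897233])}
```

```bash
python3 - <<'E'
import cv2,numpy as np
a=cv2.imread('pics/s0.png');b=cv2.imread('pics/t0.png')
cv2.imwrite('pics/s0b.png',cv2.resize(a,(800,600),interpolation=cv2.INTER_CUBIC));cv2.imwrite('pics/t0b.png',cv2.resize(b,(800,600),interpolation=cv2.INTER_CUBIC))
E
```

```text
(no output)
```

View pics/s0b.png

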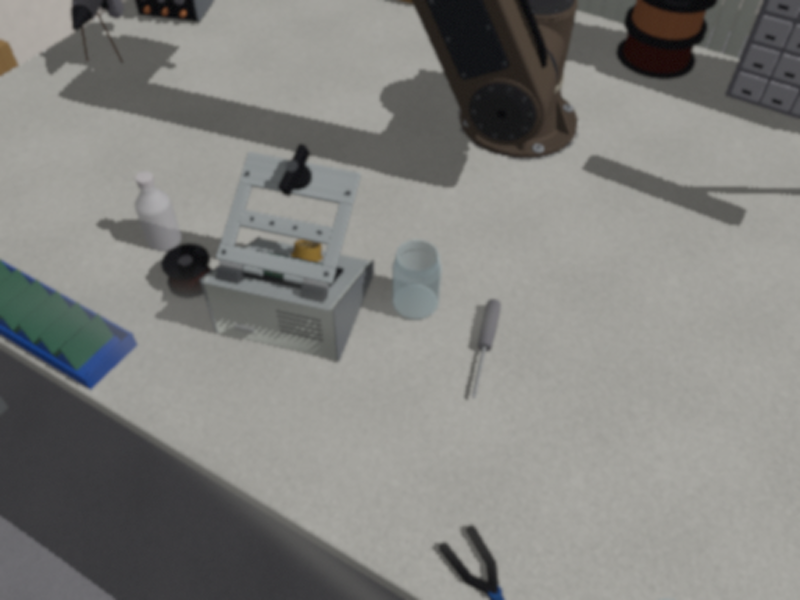

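View pics/t0b.png

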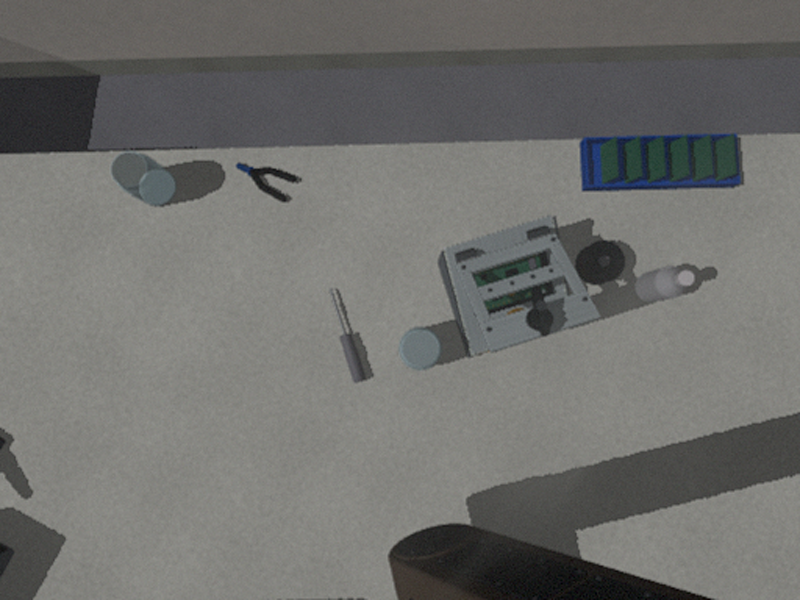

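The scene view shows the jig with its frame open, rail bolts at (248,174) and (347,192) and the knob at (295,170). The jar is at (416,280), the spool at (187,265) and the bottle at (157,215). In the top view the rail bolts are at (489,329) and (585,298), and the knob at (540,318). Both sets are pixels in the 800-wide pictures.

```bash
python3 - <<'E'
from h import *
k=.64
for n,f,L in (('scene','s0',dict(railL=(248,174),railR=(347,192),hL=(223,252),hR=(325,272),cbA=(249,218),cbD=(322,233),knob=(290,185),knobt=(301,155),hub=(297,177),backtopR=(300,320),jigBL=(216,325),jar=(400,285),spool=(187,250),bottlecap=(145,180))),
 ('top','t0',dict(railL=(585,298),railR=(489,329),hL=(553,239),hR=(463,267),cbA=(549,270),cbD=(488,290),knobnear=(540,318),knobfar=(537,297),hub=(545,322),deckbackL=(550,222),deckbackR=(448,254),jar=(420,347),spool=(601,262),cap=(686,278)))):
    d=np.load(f'pics/{f}.npy')
    for m,(u,v) in L.items(): print(n,m,pt(n,d,round(u*k),round(v*k)).round(0))
# frame plane & knob pts from the scene depth
E
```

```text
scene railL [ 616. -192.  220.]
scene railR [573. -43. 220.]
scene hL [ 724. -164.  161.]
scene hR [679. -13. 163.]
scene cbA [ 669. -156.  188.]
scene cbD [636. -46. 188.]
scene knob [ 618. -110.  239.]
scene knobt [ 583. -113.  268.]
scene hub [ 602. -110.  241.]
scene backtopR [725. -33.  86.]
scene jigBL [ 767. -174.   24.]
scene jar [583.  57.  82.]
scene spool [ 681. -301.   50.]
scene bottlecap [ 659. -384.  151.]
top railL [ 616. -194.  220.]
top railR [570. -41. 220.]
top hL [ 723. -165.  162.]
top hR [679.  -9. 162.]
top cbA [ 666. -148.  187.]
top cbD [635. -46. 189.]
top knobnear [ 583. -111.  271.]
top knobfar [ 617. -112.  254.]
top hub [ 578. -117.  277.]
top deckbackL [ 759. -169.  130.]
top deckbackR [706.  12. 131.]
top jar [546.  62.   6.]
top spool [ 696. -284.   51.]
top cap [ 651. -391.  150.]
```

```bash
cat >> h.py <<'E'
from scipy.spatial.transform import Rotation as Ro
PSI=.287; XH=np.array([np.cos(PSI),np.sin(PSI),0]); YH=np.array([-np.sin(PSI),np.cos(PSI),0]); Z=np.array([0,0,1.])
HS,HZ,L0=655.8,145.6,-282.
def W(s,l,z): return s*XH+l*YH+z*Z
def J(p): return np.array([p@XH,p@YH,p[2]])
def Rt(phi,yaw=0):   # tool z tilted phi in s-z plane; yaw about tool z
    z=-np.sin(phi)*XH-np.cos(phi)*Z; x=-YH
    return Ro.from_matrix(np.c_[x,np.cross(z,x),z])*Ro.from_rotvec([0,0,yaw])
def fr(th,x,z): # frame coords -> s,z
    a=.48-th; return HS+x*np.cos(a)-z*np.sin(a), HZ+x*np.sin(a)+z*np.cos(a)
def cur():
    s=readout.get_state(); q=s['tcp_rot']; return np.array(s['tool_pos']),Ro.from_quat([q[1],q[2],q[3],q[0]]),s
def rows(poses,start=None):
    p,R=start or cur()[:2]; dr=[];dp=[]
    for P,Q in poses:
        dr.append((R.inv()*Q).as_rotvec(degrees=True).round(2).tolist()); dp.append((R.inv().apply(P-p)/10).round(2).tolist()); p,R=P,Q
    print('dr',dr,'\ndp',dp); return p,R
def line(p,R,P,Q,n):
    d=(R.inv()*Q).as_rotvec(); return [(p+(P-p)*k/n,R*Ro.from_rotvec(d*k/n)) for k in range(1,n+1)]
def tipped(s,l,z,R,tip=73): return W(s,l,z)-tip*R.apply([0,0,1])
E
python3 - <<'E'
from h import *
p,R,s=cur()
Q=Rt(.48); c=fr(.96,-72,10+40); print(c,fr(.96,-72,10)); P=tipped(c[0],L0,c[1],Q); print(P)
e=rows(line(p,R,P,Q,18))
# push path
po=[]
ths=np.linspace(.96,-.03,16)
po+=[(tipped(*[fr(.96,-72,10)[0],L0,fr(.96,-72,10)[1]+8],Q),Q)]
for t in ths[1:]:
    Q2=Rt(.48*max(t,0)/.96); a=fr(t,-72,10); po.append((tipped(a[0],L0,a[1],Q2),Q2))
rows(po,e)
E
```

```text
(np.float64(615.0253243369657), np.float64(223.19784677795096)) (np.float64(596.5541573153064), np.float64(187.71804986677958))
[702.02775129 -86.82396857 287.94847614]
dr [[-1.53, -0.03, 0.14], [-1.53, -0.03, 0.14], [-1.53, -0.03, 0.14], [-1.53, -0.03, 0.14], [-1.53, -0.03, 0.14], [-1.53, -0.03, 0.14], [-1.53, -0.03, 0.14], [-1.53, -0.03, 0.14], [-1.53, -0.03, 0.14], [-1.53, -0.03, 0.14], [-1.53, -0.03, 0.14], [-1.53, -0.03, 0.14], [-1.53, -0.03, 0.14], [-1.53, -0.03, 0.14], [-1.53, -0.03, 0.14], [-1.53, -0.03, 0.14], [-1.53, -0.03, 0.14], [-1.53, -0.03, 0.14]] 
dp [[-1.75, -3.53, 0.09], [-1.76, -3.53, -0.01], [-1.77, -3.52, -0.1], [-1.77, -3.51, -0.19], [-1.78, -3.5, -0.28], [-1.79, -3.49, -0.38], [-1.8, -3.48, -0.47], [-1.81, -3.46, -0.56], [-1.82, -3.44, -0.65], [-1.83, -3.41, -0.74], [-1.83, -3.39, -0.83], [-1.84, -3.36, -0.92], [-1.85, -3.33, -1.01], [-1.86, -3.3, -1.1], [-1.87, -3.26, -1.18], [-1.88, -3.23, -1.27], [-1.88, -3.19, -1.35], [-1.89, -3.15, -1.44]]
dr [[0.0, -0.0, 0.0], [1.89, 0.0, 0.0], [1.89, 0.0, -0.0], [1.89, -0.0, 0.0], [1.89, 0.0, -0.0], [1.89, -0.0, 0.0], [1.89, 0.0, -0.0], [1.89, 0.0, -0.0], [1.89, -0.0, 0.0], [1.89, 0.0, -0.0], [1.89, -0.0, 0.0], [1.89, 0.0, -0.0], [1.89, -0.0, 0.0], [1.89, 0.0, -0.0], [1.89, -0.0, -0.0], [1.03, 0.0, -0.0]] 
dp [[0.0, 0.37, 3.29], [-0.0, -0.08, 1.19], [-0.0, 0.28, 0.48], [0.0, 0.26, 0.48], [-0.0, 0.24, 0.48], [0.0, 0.23, 0.48], [-0.0, 0.21, 0.48], [-0.0, 0.2, 0.48], [0.0, 0.18, 0.48], [0.0, 0.16, 0.48], [-0.0, 0.15, 0.47], [0.0, 0.13, 0.47], [0.0, 0.12, 0.47], [-0.0, 0.1, 0.46], [0.0, 0.09, 0.46], [0.0, -0.04, 0.45]]
```

```bash
python3 - <<'E'
from h import *
p,R,s=cur()
Q=Rt(.48); c=fr(.96,-72,10+40); P=tipped(c[0],L0,c[1],Q)
M=W(*(J(P)+[0,0,100]));A=p+[0,0,110]
rows(line(p,R,A,R,3)+line(A,R,M,Q,17)); print(J(P))
E
```

```text
dr [[0.0, 0.0, 0.0], [0.0, 0.0, 0.0], [0.0, 0.0, 0.0], [-1.62, -0.03, 0.15], [-1.62, -0.03, 0.15], [-1.62, -0.03, 0.15], [-1.62, -0.03, 0.15], [-1.62, -0.03, 0.15], [-1.62, -0.03, 0.15], [-1.62, -0.03, 0.15], [-1.62, -0.03, 0.15], [-1.62, -0.03, 0.15], [-1.62, -0.03, 0.15], [-1.62, -0.03, 0.15], [-1.62, -0.03, 0.15], [-1.62, -0.03, 0.15], [-1.62, -0.03, 0.15], [-1.62, -0.03, 0.15], [-1.62, -0.03, 0.15], [-1.62, -0.03, 0.15]] 
dp [[-0.0, -0.0, -3.67], [-0.0, -0.0, -3.67], [-0.0, -0.0, -3.67], [-1.85, -3.74, 0.15], [-1.86, -3.74, 0.05], [-1.87, -3.73, -0.06], [-1.88, -3.72, -0.16], [-1.89, -3.71, -0.27], [-1.9, -3.7, -0.37], [-1.91, -3.68, -0.47], [-1.92, -3.66, -0.57], [-1.93, -3.64, -0.68], [-1.94, -3.62, -0.78], [-1.95, -3.59, -0.88], [-1.96, -3.56, -0.98], [-1.97, -3.52, -1.08], [-1.98, -3.49, -1.18], [-1.99, -3.45, -1.27], [-1.99, -3.4, -1.37], [-2.0, -3.36, -1.46]]
[ 648.73520415 -282.          287.94847614]
```

Call:
move_arm(dr=[[0, 0, 0], [0, 0, 0], [0, 0, 0], [-1.62, -0.03, 0.15], [-1.62, -0.03, 0.15], [-1.62, -0.03, 0.15], [-1.62, -0.03, 0.15], [-1.62, -0.03, 0.15], [-1.62, -0.03, 0.15], [-1.62, -0.03, 0.15]], dp=[[0, 0, -3.67], [0, 0, -3.67], [0, 0, -3.67], [-1.85, -3.74, 0.15], [-1.86, -3.74, 0.05], [-1.87, -3.73, -0.06], [-1.88, -3.72, -0.16], [-1.89, -3.71, -0.27], [-1.9, -3.7, -0.37], [-1.91, -3.68, -0.47]], hand=[1, 1, 1, 1, 1, 1, 1, 1, 1, 1])

```text
time: 1.1
tool_pos: [409.3, -382.2, 403.2]
tcp_rot: [0.08, 0.804, -0.586, -0.059]
contact_force: [0.3, 0.2, 1.0]
opening: -0.3
```

Call:
move_arm(dr=[[-1.62, -0.03, 0.15], [-1.62, -0.03, 0.15], [-1.62, -0.03, 0.15], [-1.62, -0.03, 0.15], [-1.62, -0.03, 0.15], [-1.62, -0.03, 0.15], [-1.62, -0.03, 0.15], [-1.62, -0.03, 0.15], [-1.62, -0.03, 0.15], [-1.62, -0.03, 0.15]], dp=[[-1.92, -3.66, -0.57], [-1.93, -3.64, -0.68], [-1.94, -3.62, -0.78], [-1.95, -3.59, -0.88], [-1.96, -3.56, -0.98], [-1.97, -3.52, -1.08], [-1.98, -3.49, -1.18], [-1.99, -3.45, -1.27], [-1.99, -3.4, -1.37], [-2, -3.36, -1.46]], hand=[1, 1, 1, 1, 1, 1, 1, 1, 1, 1])

```text
time: 2.1
tool_pos: [703.2, -85.6, 387.5]
tcp_rot: [0.192, 0.777, -0.582, -0.142]
contact_force: [-0.2, -0.7, 0.4]
opening: -0.3
```

```bash
python3 - <<'E'
from h import *
p,R,s=cur(); print(s['time'],J(p),s['opening'],s['contact_force'],s['joint_pos'].round(2)); Q=Rt(.48); print((R.inv()*Q).as_rotvec(degrees=True))
a=fr(.96,-72,20);P=tipped(a[0],L0,a[1],Q)
rows(line(p,R,P,Q,10))
E
```

```text
2.1 [ 650.21845479 -281.20777641  387.52640732] -0.32571695473995654 [-0.21130172 -0.74662498  0.38880516] [-0.16  0.71  0.99 -0.21  1.88  1.1 ]
[ 0.13908375 -0.06884936 -0.10475981]
dr [[0.01, -0.01, -0.01], [0.01, -0.01, -0.01], [0.01, -0.01, -0.01], [0.01, -0.01, -0.01], [0.01, -0.01, -0.01], [0.01, -0.01, -0.01], [0.01, -0.01, -0.01], [0.01, -0.01, -0.01], [0.01, -0.01, -0.01], [0.01, -0.01, -0.01]] 
dp [[0.01, -0.45, 1.19], [0.01, -0.45, 1.19], [0.01, -0.45, 1.19], [0.01, -0.45, 1.19], [0.01, -0.45, 1.19], [0.01, -0.45, 1.19], [0.01, -0.45, 1.19], [0.01, -0.45, 1.19], [0.01, -0.45, 1.19], [0.01, -0.45, 1.19]]
```

Call:
move_arm(dr=[[0, 0, 0], [0, 0, 0], [0, 0, 0], [0, 0, 0], [0, 0, 0], [0, 0, 0], [0, 0, 0], [0, 0, 0], [0, 0, 0], [0, 0, 0]], dp=[[0, -0.45, 1.19], [0, -0.45, 1.19], [0, -0.45, 1.19], [0, -0.45, 1.19], [0, -0.45, 1.19], [0, -0.45, 1.19], [0, -0.45, 1.19], [0, -0.45, 1.19], [0, -0.45, 1.19], [0, -0.45, 1.19]], hand=[1, 1, 1, 1, 1, 1, 1, 1, 1, 1])

```text
time: 3.1
tool_pos: [687.7, -91.7, 260.6]
tcp_rot: [0.191, 0.777, -0.582, -0.142]
contact_force: [-0.0, -0.4, -0.0]
opening: -0.1
```

```bash
python3 - <<'E'
from h import *
p,R,s=cur(); print(s['time'],J(p),s['contact_force'],J(p+73*R.apply([0,0,1])))
po=[]
for t in np.linspace(.96,.0,20):
    Q2=Rt(.48*max(t,0)/.96); a=fr(t,-72,10); po.append((tipped(a[0],L0,a[1],Q2),Q2))
rows(po)
E
```

```text
3.1 [ 633.60038044 -282.5896141   260.57372577] [-2.92178535e-04 -4.25449624e-01 -3.69922117e-02] [ 599.84365984 -282.6820122   195.84756972]
dr [[0.04, -0.07, -0.11], [1.45, -0.0, 0.0], [1.45, 0.0, -0.0], [1.45, -0.0, 0.0], [1.45, 0.0, -0.0], [1.45, -0.0, 0.0], [1.45, 0.0, -0.0], [1.45, 0.0, 0.0], [1.45, -0.0, 0.0], [1.45, 0.0, -0.0], [1.45, -0.0, 0.0], [1.45, 0.0, -0.0], [1.45, 0.0, 0.0], [1.45, 0.0, 0.0], [1.45, 0.0, -0.0], [1.45, 0.0, 0.0], [1.45, 0.0, 0.0], [1.45, -0.0, 0.0], [1.45, 0.0, 0.0], [1.45, 0.0, -0.0]] 
dp [[-0.06, -0.08, 0.87], [-0.0, 0.23, 0.37], [-0.0, 0.22, 0.37], [0.0, 0.21, 0.37], [-0.0, 0.2, 0.37], [0.0, 0.19, 0.37], [-0.0, 0.18, 0.37], [-0.0, 0.17, 0.37], [0.0, 0.16, 0.37], [-0.0, 0.15, 0.37], [0.0, 0.14, 0.37], [0.0, 0.13, 0.37], [0.0, 0.12, 0.36], [-0.0, 0.11, 0.36], [-0.0, 0.11, 0.36], [-0.0, 0.1, 0.36], [-0.0, 0.09, 0.36], [0.0, 0.08, 0.35], [0.0, 0.07, 0.35], [-0.0, 0.06, 0.35]]
```

Call:
move_arm(dr=[[0, 0, 0], [1.45, 0, 0], [1.45, 0, 0], [1.45, 0, 0], [1.45, 0, 0], [1.45, 0, 0], [1.45, 0, 0], [1.45, 0, 0], [1.45, 0, 0], [1.45, 0, 0]], dp=[[0, -0.08, 0.87], [0, 0.23, 0.37], [0, 0.22, 0.37], [0, 0.21, 0.37], [0, 0.2, 0.37], [0, 0.19, 0.37], [0, 0.18, 0.37], [0, 0.17, 0.37], [0, 0.16, 0.37], [0, 0.15, 0.37]], hand=[1, 1, 1, 1, 1, 1, 1, 1, 1, 1])

```text
time: 4.1
tool_pos: [657.5, -100.4, 229.4]
tcp_rot: [0.101, 0.794, -0.595, -0.074]
contact_force: [-0.9, 2.3, 2.6]
opening: 0.0
```

Call:
move_arm(dr=[[1.45, 0, 0], [1.45, 0, 0], [1.45, 0, 0], [1.45, 0, 0], [1.45, 0, 0], [1.45, 0, 0], [1.45, 0, 0], [1.45, 0, 0], [1.45, 0, 0], [1.45, 0, 0]], dp=[[0, 0.14, 0.37], [0, 0.13, 0.37], [0, 0.12, 0.36], [0, 0.11, 0.36], [0, 0.11, 0.36], [0, 0.1, 0.36], [0, 0.09, 0.36], [0, 0.08, 0.35], [0, 0.07, 0.35], [0, 0.06, 0.35]], hand=[1, 1, 1, 1, 1, 1, 1, 1, 1, 1])

```text
time: 5.1
tool_pos: [642.6, -104.8, 195.9]
tcp_rot: [0.001, 0.801, -0.599, 0.001]
contact_force: [-18.6, 0.2, 37.3]
opening: 0.4
```

```bash
python3 - <<'E'
from h import *
p,R,s=cur(); print(s['time'],J(p),s['contact_force'],J(p+73*R.apply([0,0,1])),fr(0,-72,10))
E
```

```text
5.1 [ 586.64685589 -282.44921798  195.87571434] [-18.64003978   0.21114193  37.34040844] [ 586.6483934  -282.5882021   122.87584666] (np.float64(587.3185738044767), np.float64(121.22184858880607))
```

Call:
move_arm(dr=[[0, 0, 0], [0, 0, 0], [0, 0, 0], [0, 0, 0], [0, 0, 0], [0, 0, 0], [3, 0, 0], [5, 0, 0], [5, 0, 0], [5, 0, 0]], dp=[[0, 0, 0], [0, 0, 0], [0, 0, -2], [0, 0, -4], [0, 0, -4], [0, 0, -4], [4, 0, -3], [4.5, 0, 0], [4.5, 0, 0], [4.5, 0, 0]], hand=[1, 1, 1, 1, 1, 1, 1, 1, 1, 1])

```text
time: 6.1
tool_pos: [692.8, -274.0, 366.2]
tcp_rot: [-0.126, 0.791, -0.591, 0.096]
contact_force: [1.7, 0.8, 0.3]
opening: -0.1
```

```bash
python3 - <<'E'
from h import *
a,_=snap('scene','s1');b,_=snap('top','t1')
cv2.imwrite('pics/c1.png',cv2.resize(np.hstack([a[90:230,120:290],b[130:270,260:430]])[:,:,::-1],None,fx=2.35,fy=2.35,interpolation=cv2.INTER_CUBIC))
print(readout.get_state()['contact_force'])
E
```

```text
[-0.12302993  0.53930287  0.48311099]
```

View pics/c1.png

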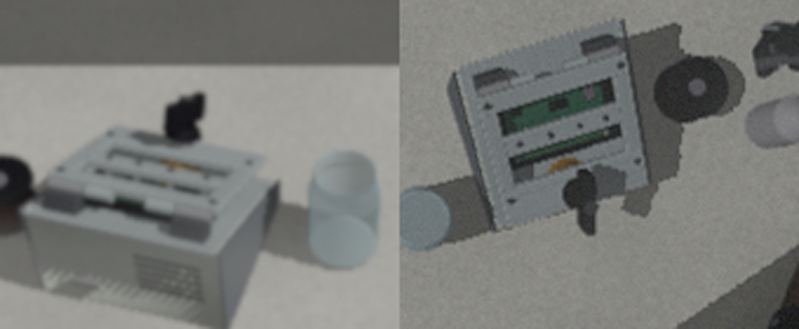

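The frame is shut. In the crop's top half (right side) the knob bar runs roughly from (578,185) to (588,230) in crop pixels. The scene view looks different from before, so I'll re-read the calibration.

```bash
cat >> h.py <<'E'
def cloud(n,d):
    c=eyes.get_calibration(n); v,u=np.nonzero(d>0); z=d[v,u]
    X=np.c_[(u-c['cx'])/c['fx']*z,(v-c['cy'])/c['fy']*z,z]-np.array(c['t']); P=X@np.array(c['R'])
    return np.c_[P@XH,P@YH,P[:,2]],u,v
def deck(q): # s,l,z -> frame coords about hinge (deck axes)
    a=.48; ds,dz=q[:,0]-HS,q[:,2]-HZ
    return np.c_[ds*np.cos(a)+dz*np.sin(a),q[:,1]-L0,-ds*np.sin(a)+dz*np.cos(a)]
E
python3 - <<'E'
from h import *
print(eyes.get_calibration('scene'))
for n,f in(('scene','s1'),('top','t1')):
    d=np.load(f'pics/{f}.npy'); im=cv2.imread(f'pics/{f}.png'); q,u,v=cloud(n,d); k=deck(q)
    m=(abs(k[:,0]+150)<55)&(abs(k[:,1])<60)&(k[:,2]>32)&(k[:,2]<90)
    r=k[m]; print(n,len(r),r.min(0).round(1),r.max(0).round(1)); top=r[r[:,2]>np.percentile(r[:,2],95)-8]
    c=top[:,:2].mean(0); w,V=np.linalg.eigh(np.cov((top[:,:2]-c).T)); t=(top[:,:2]-c)@V
    print('top n',len(top),c.round(1),V[:,1].round(3),'ext',np.ptp(t,0).round(1),'mid',(c+V@((t.min(0)+t.max(0))/2)).round(1),np.median(top[:,2]))
    m=(abs(k[:,1])<85)&(abs(abs(k[:,1])-60)<20)&(k[:,0]<-128)&(k[:,0]>-172)&(abs(k[:,2]-10)<12); print('rail',np.median(k[m],0))
    m=(abs(k[:,0]+72)<8)&(abs(k[:,1])<60)&(abs(k[:,2]-10)<12); print('cb',np.median(k[m],0))
E
```

```text
{'fx': 476.43092237543317, 'fy': 476.43092237543317, 'cx': 256.3730275928525, 'cy': 186.72845093597675, 'R': array([[-0.51311477,  0.85821405,  0.0134863 ],
       [ 0.6525596 ,  0.40026719, -0.64339113],
       [-0.55756543, -0.32133288, -0.76541882]]), 't': array([ 248.31320594, -362.07989902, 1574.75091122])}
scene 263 [-186.7  -12.7   32.1] [-109.8   17.    67.1]
top n 90 [-143.5    1.8] [-0.979  0.203] ext [18.  75.1] mid [-147.6   -0.8] 63.9243442234728
rail [-146.05922155  -41.3109942    10.44335794]
cb [-70.38802637  -1.69018408  10.77128726]
top 231 [-186.    -8.9   32. ] [-112.6   19.1   68.7]
top n 132 [-147.9    4. ] [-0.979  0.202] ext [17.  74.4] mid [-150.     2.6] 64.49891702061456
rail [-149.79521387   40.61228963    9.89239413]
cb [-71.88844966  -0.13868782   9.98720179]
```

```bash
cat >> h.py <<'E'
def knobpose(tipz,yaw,x=-150,y=.8,tip=73):
    R=Rt(-.48,yaw); s,z=fr(0,x,tipz); return tipped(s,L0+y,z,R,tip),R
E
python3 - <<'E'
from h import *
p,R,s=cur(); P,Q=knobpose(105,.2035); print(J(p),J(P),P,s['joint_pos'].round(2))
e=rows(line(p,R,P,Q,10))
D,_=knobpose(38,.2035); rows(line(P,Q,D,Q,5),e)
E
```

```text
[ 585.13226518 -462.45540584  364.42060461] [ 440.55406834 -281.2         234.21821992] [ 502.13530032 -144.98781776  234.21821992] [-0.53  0.57  1.28  0.25  1.08  0.67]
dr [[0.93, -0.12, 1.14], [0.93, -0.12, 1.14], [0.93, -0.12, 1.14], [0.93, -0.12, 1.14], [0.93, -0.12, 1.14], [0.93, -0.12, 1.14], [0.93, -0.12, 1.14], [0.93, -0.12, 1.14], [0.93, -0.12, 1.14], [0.93, -0.12, 1.14]] 
dp [[-1.81, 1.79, 0.78], [-1.77, 1.84, 0.75], [-1.73, 1.88, 0.73], [-1.69, 1.93, 0.7], [-1.65, 1.97, 0.67], [-1.61, 2.02, 0.64], [-1.57, 2.06, 0.61], [-1.53, 2.1, 0.58], [-1.48, 2.14, 0.55], [-1.44, 2.17, 0.52]]
dr [[0.0, -0.0, -0.0], [0.0, 0.0, 0.0], [0.0, 0.0, 0.0], [0.0, 0.0, 0.0], [0.0, 0.0, 0.0]] 
dp [[0.0, -0.0, 1.34], [0.0, -0.0, 1.34], [-0.0, 0.0, 1.34], [0.0, -0.0, 1.34], [0.0, -0.0, 1.34]]
```

Call:
move_arm(dr=[[0.93, -0.12, 1.14], [0.93, -0.12, 1.14], [0.93, -0.12, 1.14], [0.93, -0.12, 1.14], [0.93, -0.12, 1.14], [0.93, -0.12, 1.14], [0.93, -0.12, 1.14], [0.93, -0.12, 1.14], [0.93, -0.12, 1.14], [0.93, -0.12, 1.14]], dp=[[-1.81, 1.79, 0.78], [-1.77, 1.84, 0.75], [-1.73, 1.88, 0.73], [-1.69, 1.93, 0.7], [-1.65, 1.97, 0.67], [-1.61, 2.02, 0.64], [-1.57, 2.06, 0.61], [-1.53, 2.1, 0.58], [-1.48, 2.14, 0.55], [-1.44, 2.17, 0.52]], hand=[-0.3, -0.3, -0.3, -0.3, -0.3, -0.3, -0.3, -0.3, -0.3, -0.3])

```text
time: 7.2
tool_pos: [500.4, -139.6, 235.7]
tcp_rot: [-0.203, 0.716, -0.657, 0.121]
contact_force: [1.4, 0.6, -0.5]
opening: 55.1
```

```bash
python3 - <<'E'
from h import *
p,R,s=cur(); print(s['joint_pos'].round(2),s['opening'])
D,Q=knobpose(38,.2035); rows(line(p,R,D,Q,6))
E
```

```text
[-0.52  0.38  2.07  0.8   0.48  0.28] 55.06705195915852
dr [[0.02, 0.01, 0.03], [0.02, 0.01, 0.03], [0.02, 0.01, 0.03], [0.02, 0.01, 0.03], [0.02, 0.01, 0.03], [0.02, 0.01, 0.03]] 
dp [[0.1, -0.01, 1.14], [0.1, -0.01, 1.14], [0.1, -0.01, 1.14], [0.1, -0.01, 1.14], [0.1, -0.01, 1.14], [0.1, -0.01, 1.14]]
```

Call:
move_arm(dr=[[0, 0, 0], [0, 0, 0], [0, 0, 0.1], [0, 0, 0.1], [0, 0, 0], [0, 0, 0], [0, 0, 0], [0, 0, 0], [0, 0, 0], [0, 0, 0]], dp=[[0.3, 0, 0], [0.3, 0, 1.16], [0, 0, 1.16], [0, 0, 1.15], [0, 0, 1.15], [0, 0, 1.14], [0, 0, 1.14], [0, 0, 0], [0, 0, 0], [0, 0, 0]], hand=[-0.3, -0.3, -0.3, -0.3, -0.3, -0.3, -0.3, 0.6, 0.6, 0.6])

```text
time: 8.2
tool_pos: [532.7, -137.4, 174.7]
tcp_rot: [-0.204, 0.715, -0.657, 0.121]
contact_force: [-0.2, -1.1, -0.7]
opening: 17.2
```

```bash
python3 - <<'E'
from h import *
p,R,s=cur(); print(s['joint_pos'].round(2),s['opening'],s['contact_force'])
D,Q=knobpose(38,.2035); print((R.inv()*Q).as_rotvec(degrees=True), R.inv().apply(D-p))
a,_=snap('scene','s2');b,_=snap('top','t2')
cv2.imwrite('pics/c2.png',cv2.resize(np.hstack([a[60:200,120:290],b[130:270,260:430]])[:,:,::-1],None,fx=2.35,fy=2.35,interpolation=cv2.INTER_CUBIC))
E
```

```text
[-0.48  0.52  2.05  1.01  0.39  0.09] 17.192789407858303 [-0.20146084 -1.07239023 -0.73812174]
[0.12150708 0.0826101  0.02906028] [-1.22797558  0.72351809 -0.29589065]
```

View pics/c2.png

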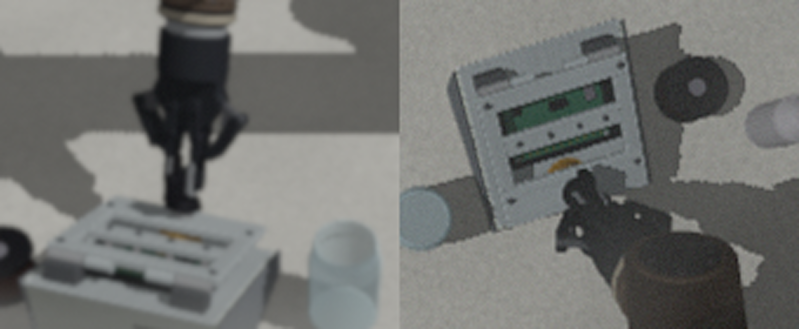

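The fingers straddle the knob bar, which is clear of the pads at both ends: scene (180,200) and top (580,190) in the crop. Now I'll back the knob with the loose wrench.

Call:
move_arm(dr=[[0, 0, -4], [0, 0, -4], [0, 0, -4], [0, 0, -4], [0, 0, -4], [0, 0, -4], [0, 0, -4], [0, 0, -4], [0, 0, -4], [0, 0, -4]], dp=[[-0.1, 0.07, 0], [0, 0, 0], [0, 0, 0], [0, 0, 0], [0, 0, 0], [0, 0, 0], [0, 0, 0], [0, 0, 0], [0, 0, 0], [0, 0, 0]], hand=[0.6, 0.6, 0.6, 0.6, 0.6, 0.6, 0.6, 0.6, 0.6, 0.6])

```text
time: 9.3
tool_pos: [531.7, -136.2, 174.9]
tcp_rot: [-0.15, 0.897, -0.372, 0.184]
contact_force: [-7.2, 0.2, 9.9]
opening: 17.1
```

```bash
cat >> h.py <<'E'
def look(tag):
    p,R,s=cur(); x=R.apply([1,0,0]); a=.48
    xd=np.array([x@XH*np.cos(a)+x[2]*np.sin(a),x@YH]); print('t',s['time'],'jaw ang(deck) bar=',(np.arctan2(xd[1],xd[0])+np.pi/2),'q',s['joint_pos'].round(2),'F',s['contact_force'].round(1),'M',s['ft_torque'].round(2),'op',round(s['opening'],1))
    k=deck(J2(p+73*R.apply([0,0,1]))[None])[0]; print('tip deck',k.round(1))
    for n in('scene','top'):
        _,d=snap(n,tag+n); q,u,v=cloud(n,d); g=deck(q); r=np.hypot(g[:,0]+150,g[:,1]-.8); m=(r>20)&(r<40)&(g[:,2]>26)&(g[:,2]<80)
        g=g[m]; 
        if len(g)>5: print(n,len(g),'ztop',np.percentile(g[:,2],[50,80,90,97]).round(1),'angs',np.histogram(np.degrees(np.arctan2(g[:,1]-.8,g[:,0]+150)),bins=np.arange(-180,181,20))[0])
def J2(p): return J(p)
E
python3 -c "
from h import *
look('a')"
```

```text
t 9.3 jaw ang(deck) bar= 0.4976086611857966 q [-0.48  0.52  2.06  1.02  0.39 -0.62] F [-7.2  0.2  9.9] M [ 0.25  0.42 -0.03] op 17.1
tip deck [-150.2    1.    38.1]
scene 144 ztop [55.6 66.1 70.3 76.8] angs [ 4  3  0  0  1  8 17 11  7 47 30  2  1  5  8  0  0  0]
top 85 ztop [61.  65.1 66.4 68.2] angs [ 4  1  0  0  0  0  2  2  0 13 38  4  3  8  8  1  0  1]
```

Call:
move_arm(dr=[[0, 0, 0], [0, 0, -4], [0, 0, -4], [0, 0, -4], [0, 0, -4], [0, 0, -4], [0, 0, -4], [0, 0, 0], [0, 0, 0], [0, 0, 0]], dp=[[0, 0, -0.3], [0, 0, 0], [0, 0, 0], [0, 0, 0], [0, 0, 0], [0, 0, 0], [0, 0, 0], [0, 0, 0], [0, 0, 0], [0, 0, 0]], hand=[0.5, 0.55, 0.6, 0.6, 0.6, 0.6, 0.6, 0.6, 0.6, 0.6])

```text
time: 10.4
tool_pos: [530.6, -136.7, 176.6]
tcp_rot: [-0.109, 0.955, -0.179, 0.21]
contact_force: [0.6, -0.7, 0.4]
opening: 17.3
```

```bash
python3 -c "
from h import *
look('b')"
```

```text
t 10.4 jaw ang(deck) bar= 0.9124940431206939 q [-0.48  0.51  2.06  1.01  0.39 -1.02] F [ 0.6 -0.7  0.4] M [-0.07  0.24 -0.04] op 17.3
tip deck [-150.5    0.8   40.2]
scene 166 ztop [56.3 66.4 69.1 77.4] angs [ 0  0  0  0  0  3 24 22  7  3 58 40  1  0  1  7  0  0]
top 90 ztop [62.7 66.6 67.7 69.3] angs [ 0  0  0  0  0  0  1  3  4  1 24 41  3  0  5  8  0  0]
```

Call:
move_arm(dr=[[0, 0, -4], [0, 0, -4], [0, 0, -4], [0, 0, -4], [0, 0, -4], [0, 0, -4], [0, 0, 0], [0, 0, 0], [0, 0, 0], [0, 0, 0]], dp=[[0, 0, -0.1], [0, 0, 0], [0, 0, 0], [0, 0, 0], [0, 0, 0], [0, 0, 0], [0, 0, 0], [0, 0, 0], [0, 0, 0], [0, 0, 0]], hand=[0.6, 0.6, 0.6, 0.6, 0.6, 0.6, 0.6, 0.6, 0.6, 0.6])

```text
time: 11.5
tool_pos: [530.2, -136.8, 177.5]
tcp_rot: [-0.063, 0.971, 0.023, 0.228]
contact_force: [0.7, -0.6, -0.4]
opening: 17.3
```

```bash
python3 -c "
from h import *
look('c')"
```

```text
t 11.5 jaw ang(deck) bar= 1.3315559559199137 q [-0.48  0.51  2.06  1.    0.39 -1.44] F [ 0.7 -0.6 -0.4] M [-0.08  0.12 -0.06] op 17.3
tip deck [-150.5    0.8   41.2]
scene 222 ztop [51.4 60.4 66.1 76.9] angs [ 0  0  0 30 36  0  1 19 22  7  1 54 49  1  0  0  2  0]
top 84 ztop [56.3 60.7 62.5 70.4] angs [ 0  0  0  0  0  0  0  0  0  9  0 23 44  5  0  3  0  0]
```

The knob top dropped from about 66.5 to 60.7 mm, so it has clicked. Now screwing forwards.

Call:
move_arm(dr=[[0, 0, 7], [0, 0, 7], [0, 0, 7], [0, 0, 7], [0, 0, 7], [0, 0, 7], [0, 0, 7], [0, 0, 7], [0, 0, 7], [0, 0, 7]], dp=[[0, 0, 0], [0, 0, 0], [0, 0, 0], [0, 0, 0.02], [0, 0, 0.03], [0, 0, 0.03], [0, 0, 0.03], [0, 0, 0.03], [0, 0, 0.03], [0, 0, 0.03]], hand=[0.6, 0.6, 0.6, 0.6, 0.6, 0.6, 0.6, 0.6, 0.6, 0.6])

```text
time: 12.6
tool_pos: [531.0, -136.4, 175.6]
tcp_rot: [-0.183, 0.808, -0.54, 0.15]
contact_force: [0.7, 0.5, -0.9]
opening: 17.1
```

```bash
python3 -c "
from h import *
look('d')"
```

```text
t 12.6 jaw ang(deck) bar= 0.10550856368600225 q [-0.48  0.52  2.06  1.01  0.39 -0.22] F [ 0.7  0.5 -0.9] M [0.07 0.08 0.07] op 17.1
tip deck [-150.5    1.    39.1]
scene 126 ztop [54.  63.9 71.5 77.7] angs [ 6  2  0  0  3 13  6  1  1 55 18  1  8  7  4  1  0  0]
top 80 ztop [55.4 58.3 61.4 74.3] angs [ 4  1  0  0  0  0  0  0  0 31 28  2  7  4  3  0  0  0]
```

Call:
move_arm(dr=[[0, 0, 7], [0, 0, 7], [0, 0, 7], [0, 0, 7], [0, 0, 7], [0, 0, 7], [0, 0, 6], [0, 0, 0], [0, 0, 0], [0, 0, 0]], dp=[[0, 0, 0.03], [0, 0, 0.03], [0, 0, 0.03], [0, 0, 0.03], [0, 0, 0.03], [0, 0, 0.03], [0, 0, 0.03], [0, 0, 0], [0, 0, 0], [0, 0, 0]], hand=[0.6, 0.6, 0.6, 0.6, 0.6, 0.6, 0.6, 0.6, 0.6, 0.6])

```text
time: 13.7
tool_pos: [531.8, -136.2, 173.8]
tcp_rot: [0.228, -0.522, 0.819, -0.064]
contact_force: [-0.0, 2.3, 0.0]
opening: 16.9
```

```bash
python3 -c "
from h import *
look('e')"
```

```text
t 13.7 jaw ang(deck) bar= -0.7234102519597485 q [-0.48  0.52  2.06  1.02  0.39  0.6 ] F [-0.   2.3  0. ] M [0.13 0.22 0.17] op 16.9
tip deck [-150.6    1.    37.1]
scene 214 ztop [47.2 55.7 67.3 76.3] angs [ 0  0  0  1  1  0  4 79 21  3 18 21  8  0  1 42 15  0]
top 78 ztop [51.6 55.  56.5 58.6] angs [ 0  0  0  0  0  0  2 39 22  0  5  3  1  0  0  2  4  0]
```

Call:
move_arm(dr=[[0, 0, 0], [0, 0, 0], [0, 0, 0], [0, 0, 0], [0, 0, 3], [0, 0, 3], [0, 0, 3], [0, 0, 3], [0, 0, 3], [0, 0, 3]], dp=[[0, 0, 0], [0, 0, 0], [0, 0, 0], [0, 0, 0], [0, 0, 0.013], [0, 0, 0.013], [0, 0, 0.013], [0, 0, 0.013], [0, 0, 0.013], [0, 0, 0.013]], hand=[1, 1, 1, 1, 1, 1, 1, 1, 1, 1], grip_force=50)

```text
time: 14.8
tool_pos: [532.3, -136.0, 173.1]
tcp_rot: [0.235, -0.385, 0.892, -0.027]
contact_force: [2.1, 2.9, 0.0]
opening: 12.7
```

```bash
python3 -c "
from h import *
look('f')"
```

```text
t 14.8 jaw ang(deck) bar= -1.0430518826325912 q [-0.48  0.52  2.06  1.02  0.38  0.92] F [2.1 2.9 0. ] M [ 0.46 -0.07  0.29] op 12.7
tip deck [-150.4    1.    36.3]
scene 193 ztop [44.3 53.  55.9 75.5] angs [ 0  0  0  0  0  4 88  2  1  9  8  4  0 10 61  6  0  0]
top 116 ztop [50.3 54.5 55.5 56.1] angs [ 0  0  0  0  0  8 45  3  0  1  2  2  0  1 44 10  0  0]
```

Call:
move_arm(dr=[[0, 0, 3], [0, 0, 3], [0, 0, 3], [0, 0, 3], [0, 0, 3], [0, 0, 3], [0, 0, 3], [0, 0, 3], [0, 0, 0], [0, 0, 0]], dp=[[0, 0, 0.013], [0, 0, 0.013], [0, 0, 0.013], [0, 0, 0.013], [0, 0, 0.013], [0, 0, 0.013], [0, 0, 0], [0, 0, 0], [0, 0, 0], [0, 0, 0]], hand=[1, 1, 1, 1, 1, 1, 1, 1, 1, 1])

```text
time: 15.9
tool_pos: [532.7, -135.9, 172.5]
tcp_rot: [0.236, -0.194, 0.952, 0.022]
contact_force: [2.9, 4.2, 1.0]
opening: 12.8
```

```bash
python3 -c "
from h import *
look('g');s=readout.get_state();print(s['ft_torque']@np.array([-.443,-.131,.887]))"
```

```text
t 15.9 jaw ang(deck) bar= -1.4572222581011811 q [-0.48  0.52  2.06  1.03  0.38  1.33] F [2.9 4.2 1. ] M [ 0.74 -0.35  0.25] op 12.8
tip deck [-150.3    1.    35.5]
scene 189 ztop [43.9 53.  55.8 74.6] angs [ 0  0  0  0  6 72  1  1 10  8  5  0 14 69  3  0  0  0]
top 94 ztop [49.3 53.2 54.2 55.4] angs [ 0  0  0  0 10 15  0  0  0  0  0  0  6 54  9  0  0  0]
-0.08605938803153765
```

Call:
move_arm(dr=[[0, 0, 3], [0, 0, 3], [0, 0, 3], [0, 0, 3], [0, 0, 3], [0, 0, 3], [0, 0, 3], [0, 0, 0], [0, 0, 0], [0, 0, 0]], dp=[[0, 0, 0.013], [0, 0, 0.013], [0, 0, 0.013], [0, 0, 0], [0, 0, 0], [0, 0, 0], [0, 0, 0], [0, 0, 0], [0, 0, 0], [0, 0, 0]], hand=[1, 1, 1, 1, 1, 1, 1, 1, 1, 1])

```text
time: 17.0
tool_pos: [532.9, -135.9, 172.2]
tcp_rot: [0.228, -0.017, 0.971, 0.064]
contact_force: [4.2, 3.8, 1.6]
opening: 12.7
```

```bash
python3 -c "
from h import *
look('i');s=readout.get_state();print(s['ft_torque']@np.array([-.443,-.131,.887]))"
```

```text
t 17.0 jaw ang(deck) bar= 4.459655517630891 q [-0.48  0.52  2.06  1.03  0.38  1.69] F [4.2 3.8 1.6] M [ 0.71 -0.54  0.26] op 12.7
tip deck [-150.3    1.    35.2]
scene 187 ztop [43.9 52.9 56.8 75.8] angs [ 0  0  0  9 59  0  1  8  8 10  0 13 72  6  0  1  0  0]
top 71 ztop [49.7 53.5 54.5 60.8] angs [ 0  0  0  0  0  0  0  0  0  3  0  3 54 11  0  0  0  0]
0.03940337271484854
```

Call:
move_arm(dr=[[0, 0, 3], [0, 0, 3], [0, 0, 3], [0, 0, 3], [0, 0, 3], [0, 0, 3], [0, 0, 0], [0, 0, 0], [0, 0, 0], [0, 0, 0]], dp=[[0, 0, 0.01], [0, 0, 0.01], [0, 0, 0], [0, 0, 0], [0, 0, 0], [0, 0, 0], [0, 0, 0], [0, 0, 0], [0, 0, 0], [0, 0, 0]], hand=[1, 1, 1, 1, 1, 1, 1, 1, 1, 1])

```text
time: 18.1
tool_pos: [532.8, -135.7, 171.9]
tcp_rot: [0.215, 0.134, 0.962, 0.099]
contact_force: [0.1, 5.5, 0.3]
opening: 12.7
```

```bash
python3 -c "
from h import *
look('k');s=readout.get_state();print(s['ft_torque']@np.array([-.443,-.131,.887]))"
```

```text
t 18.1 jaw ang(deck) bar= 4.14812062556997 q [-0.48  0.52  2.06  1.03  0.38  2.01] F [0.1 5.5 0.3] M [ 0.   -0.95  1.13] op 12.7
tip deck [-150.6    1.3   34.9]
scene 167 ztop [43.  53.4 62.  78.6] angs [ 0  0  1 41  1  0  8  5 10  2  5 69 19  0  1  2  3  0]
top 78 ztop [49.7 53.5 55.7 63.7] angs [ 0  0  0  2  0  0  0  0  1  0  0 43 25  1  1  5  0  0]
1.0850911240263432
```

Call:
move_arm(dr=[[0, 0, 0], [0, 0, 0], [0, 0, 2.5], [0, 0, 2.5], [0, 0, 2.5], [0, 0, 2.5], [0, 0, 0], [0, 0, 0], [0, 0, 0], [0, 0, 0]], dp=[[0, 0, 0], [0, 0, 0], [0, 0, 0], [0, 0, 0], [0, 0, 0], [0, 0, 0], [0, 0, 0], [0, 0, 0], [0, 0, 0], [0, 0, 0]], hand=[1, 1, 1, 1, 1, 1, 1, 1, 1, 1], grip_force=100)

```text
time: 19.2
tool_pos: [532.7, -135.6, 171.9]
tcp_rot: [0.205, 0.216, 0.947, 0.117]
contact_force: [-0.5, 6.7, 0.7]
opening: 12.1
```

```bash
python3 -c "
from h import *
look('l');s=readout.get_state();print(s['ft_torque']@np.array([-.443,-.131,.887]))"
```

```text
t 19.2 jaw ang(deck) bar= 3.9764171735742213 q [-0.48  0.52  2.06  1.03  0.38  2.18] F [-0.5  6.7  0.7] M [-0.76 -1.29  1.89] op 12.1
tip deck [-150.6    1.4   35. ]
scene 132 ztop [43.3 53.  59.6 76.9] angs [ 0  0  2 24  0  5  1  6  1  0 25 59  3  0  1  5  0  0]
top 73 ztop [49.7 53.9 57.7 77.9] angs [ 0  0  0  0  0  0  0  1  0  0  2 49 11  1  8  1  0  0]
2.2014026655580516
```

Call:
move_arm(dr=[[0, 0, 2.5], [0, 0, 2.5], [0, 0, 2.5], [0, 0, 2.5], [0, 0, 2.5], [0, 0, 0], [0, 0, 0], [0, 0, 0], [0, 0, 0], [0, 0, 0]], dp=[[0, 0, 0], [0, 0, 0], [0, 0, 0], [0, 0, 0], [0, 0, 0], [0, 0, 0], [0, 0, 0], [0, 0, 0], [0, 0, 0], [0, 0, 0]], hand=[1, 1, 1, 1, 1, 1, 1, 1, 1, 1])

```text
time: 20.3
tool_pos: [531.0, -137.3, 171.6]
tcp_rot: [0.191, 0.321, 0.917, 0.137]
contact_force: [-19.7, -11.9, 11.5]
opening: 11.2
```

```bash
python3 -c "
from h import *
look('m');s=readout.get_state();print(s['ft_torque']@np.array([-.443,-.131,.887]))"
```

```text
t 20.3 jaw ang(deck) bar= 3.7514951998270023 q [-0.48  0.52  2.06  1.03  0.38  2.4 ] F [-19.7 -11.9  11.5] M [-1.42  3.16 -0.47] op 11.2
tip deck [-1.528e+02 -1.000e-01  3.570e+01]
scene 99 ztop [42.9 52.9 64.7 78.5] angs [ 1  1  4  0  7  1  4  0  0  9 63  7  0  0  1  1  0  0]
top 71 ztop [50.2 53.3 54.8 76.3] angs [ 5  2  0  0  0  0  0  0  0  0 39 18  0  1  6  0  0  0]
-0.3902929626406213
```

Call:
move_arm(dr=[[0, 0, 0], [0, 0, 0], [0, 0, 0], [0, 0, 0], [0, 0, 0], [0, 0, 0], [0, 0, 0], [0, 0, 0], [0, 0, 0], [0, 0, 0]], dp=[[0, 0, 0], [0, 0, 0], [0, 0, 0], [0, 0, -1], [0, 0, -2], [0, 0, -3], [0, 0, -4], [0, 0, -4], [0, 0, -4], [0, 0, -2]], hand=[0.2, -0.1, -0.1, -0.1, -0.1, -0.1, -0.1, -0.1, -0.1, -0.1])

```text
time: 21.4
tool_pos: [432.9, -171.2, 337.6]
tcp_rot: [0.202, 0.313, 0.916, 0.147]
contact_force: [1.5, -0.3, -0.3]
opening: 47.0
```

```bash
python3 - <<'E'
from h import *
a,_=snap('scene','s5');b,_=snap('top','t5')
cv2.imwrite('pics/c5.png',cv2.resize(np.hstack([a[90:230,120:290],b[130:270,260:430]])[:,:,::-1],None,fx=2.35,fy=2.35,interpolation=cv2.INTER_CUBIC))
print(readout.get_state()['contact_force'])
for n,f in(('scene','s5'),('top','t5')):
    d=np.load(f'pics/{f}.npy'); q,u,v=cloud(n,d); k=deck(q)
    m=(abs(k[:,0]+150)<50)&(abs(k[:,1])<50)&(k[:,2]>25)&(k[:,2]<75)
    r=k[m]; top=r[r[:,2]>np.percentile(r[:,2],90)-8]
    c=top[:,:2].mean(0); w,V=np.linalg.eigh(np.cov((top[:,:2]-c).T)); t=(top[:,:2]-c)@V
    print(n,len(top),c.round(1),V[:,1].round(3),'ext',np.ptp(t,0).round(1),'mid',(c+V@((t.min(0)+t.max(0))/2)).round(1),np.percentile(top[:,2],[50,80,97]))
    m=(abs(abs(k[:,1])-60)<20)&(k[:,0]<-128)&(k[:,0]>-172)&(abs(k[:,2]-10)<12); print('rail',np.median(k[m],0))
E
```

```text
[ 0.36952869 -0.44944451 -0.02523333]
scene 66 [-138.9    3.9] [-0.933 -0.359] ext [15.9 71.5] mid [-145.8    2.7] [52.92443792 54.11033796 55.2187229 ]
rail [-148.75684897  -40.20899542   10.23520931]
top 128 [-148.2    4. ] [-0.935 -0.355] ext [15.7 74.9] mid [-149.1    3.3] [52.24418327 53.73837472 55.34691295]
rail [-149.979855    -40.30005201    9.45430037]
```

View pics/c5.png

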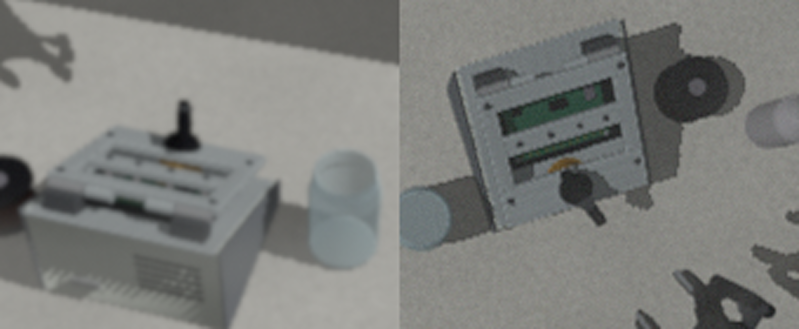

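The knob is at home height: its bar top is about 54 mm against 54 expected. The bar lies at 0.365 rad, which is ahead of where the hand held it, so I'll regrip half a turn back and test the tightness.

Call:
move_arm(dr=[[0, 0, -8.3], [0, 0, -8.3], [0, 0, -8.3], [0, 0, -8.3], [0, 0, -8.3], [0, 0, -8.3], [0, 0, -8.3], [0, 0, -8.3], [0, 0, -8.3], [0, 0, -8.3]], dp=[[0, 0, 0], [0, 0, 0], [0, 0, 0], [0, 0, 0], [0, 0, 0], [0, 0, 0], [0, 0, 0], [0, 0, 0], [0, 0, 0], [0, 0, 0]], hand=[-0.3, -0.3, -0.3, -0.3, -0.3, -0.3, -0.3, -0.3, -0.3, -0.3])

```text
time: 22.5
tool_pos: [434.6, -170.5, 334.1]
tcp_rot: [0.248, -0.375, 0.893, -0.023]
contact_force: [0.2, -0.4, -1.0]
opening: 55.5
```

Call:
move_arm(dr=[[0, 0, -8.3], [0, 0, -8.3], [0, 0, -8.3], [0, 0, -8.3], [0, 0, -8.3], [0, 0, -8.3], [0, 0, -8.3], [0, 0, -8.3], [0, 0, -8.3], [0, 0, 0]], dp=[[0, 0, 0], [0, 0, 0], [0, 0, 0], [0, 0, 0], [0, 0, 0], [0, 0, 0], [0, 0, 0], [0, 0, 0], [0, 0, 0], [0, 0, 0]], hand=[-0.3, -0.3, -0.3, -0.3, -0.3, -0.3, -0.3, -0.3, -0.3, -0.3])

```text
time: 23.5
tool_pos: [434.5, -170.6, 334.3]
tcp_rot: [-0.184, 0.839, -0.484, 0.168]
contact_force: [0.2, 0.6, -0.3]
opening: 56.0
```

```bash
python3 - <<'E'
from h import *
p,R,s=cur(); P,Q=knobpose(90,-.365,-150.2,1.2); print(s['time'],s['joint_pos'].round(2))
print((R.inv()*Q).as_rotvec(degrees=True))
D,_=knobpose(36,-.365,-150.2,1.2); e=rows(line(p,R,P,Q,5)+line(P,Q,D,Q,5))
E
```

```text
23.5 [-0.68  0.16  2.05  0.64  0.74 -0.07]
[-1.4070882   0.12174231 -7.49152922]
dr [[-0.28, 0.02, -1.5], [-0.28, 0.02, -1.5], [-0.28, 0.02, -1.5], [-0.28, 0.02, -1.5], [-0.28, 0.02, -1.5], [0.0, -0.0, 0.0], [0.0, 0.0, 0.0], [0.0, 0.0, 0.0], [0.0, 0.0, 0.0], [0.0, 0.0, 0.0]] 
dp [[-0.02, -0.3, 2.75], [-0.01, -0.32, 2.75], [-0.01, -0.33, 2.75], [0.0, -0.34, 2.74], [0.01, -0.36, 2.74], [-0.0, 0.0, 1.08], [-0.0, 0.0, 1.08], [0.0, -0.0, 1.08], [-0.0, 0.0, 1.08], [-0.0, 0.0, 1.08]]
```

Call:
move_arm(dr=[[-0.28, 0.02, -1.5], [-0.28, 0.02, -1.5], [-0.28, 0.02, -1.5], [-0.28, 0.02, -1.5], [-0.28, 0.02, -1.5], [0, 0, 0], [0, 0, 0], [0, 0, 0], [0, 0, 0], [0, 0, 0]], dp=[[-0.02, -0.3, 2.75], [-0.01, -0.32, 2.75], [-0.01, -0.33, 2.75], [0, -0.34, 2.74], [0.01, -0.36, 2.74], [0, 0, 1.08], [0, 0, 1.08], [0, 0, 1.08], [0, 0, 1.08], [0, 0, 1.08]], hand=[-0.3, -0.3, -0.3, -0.3, -0.3, -0.3, -0.3, -0.3, -0.3, -0.3])

```text
time: 24.5
tool_pos: [532.5, -135.7, 172.8]
tcp_rot: [-0.162, 0.869, -0.434, 0.174]
contact_force: [0.7, 1.1, 0.2]
opening: 55.5
```

Call:
move_arm(dr=[[0, 0, 0], [0, 0, 0], [0, 0, 0], [0, 0, 0], [0, 0, 0], [0, 0, 0], [0, 0, 0], [0, 0, 0], [0, 0, 0], [0, 0, 0]], dp=[[0, 0, 0], [0, 0, 0], [0, 0, 0], [0, 0, 0], [0, 0, 0], [0, 0, 0], [0, 0, 0], [0, 0, 0], [0, 0, 0], [0, 0, 0]], hand=[0.5, 0.5, 1, 1, 1, 1, 1, 1, 1, 1], grip_force=50)

```text
time: 25.5
tool_pos: [532.1, -136.1, 174.4]
tcp_rot: [-0.162, 0.87, -0.432, 0.175]
contact_force: [-3.2, 1.0, 5.0]
opening: 12.8
```

```bash
python3 -c "
from h import *
look('n');s=readout.get_state();print(s['ft_torque']@np.array([-.443,-.131,.887]))"
```

```text
t 25.5 jaw ang(deck) bar= 0.36269699675695644 q [-0.48  0.52  2.06  1.03  0.38 -0.5 ] F [-3.2  1.   5. ] M [0.29 0.64 0.26] op 12.8
tip deck [-149.8    0.8   37.5]
scene 89 ztop [48.2 53.8 66.5 77.4] angs [ 3  4  0  0  1  2 10  1  0 34 31  0  1  2  0  0  0  0]
top 75 ztop [50.9 53.9 56.4 69. ] angs [ 7  6  0  0  0  0  1  0  0 14 37  3  0  7  0  0  0  0]
0.02681877412496451
```

Call:
move_arm(dr=[[0, 0, 2], [0, 0, 2], [0, 0, 2], [0, 0, 0], [0, 0, 0], [0, 0, 0], [0, 0, 0], [0, 0, 0], [0, 0, 0], [0, 0, 0]], dp=[[0, 0, 0], [0, 0, 0], [0, 0, 0], [0, 0, 0], [0, 0, 0], [0, 0, 0], [0, 0, 0], [0, 0, 0], [0, 0, 0], [0, 0, 0]], hand=[1, 1, 1, 1, 1, 1, 1, 1, 1, 1])

```text
time: 26.6
tool_pos: [532.1, -136.1, 174.3]
tcp_rot: [-0.17, 0.846, -0.476, 0.166]
contact_force: [-5.3, 0.9, 5.6]
opening: 12.5
```

```bash
python3 -c "
from h import *
look('o');s=readout.get_state();print(s['ft_torque']@np.array([-.443,-.131,.887]))"
```

```text
t 26.6 jaw ang(deck) bar= 0.2588411039653 q [-0.48  0.52  2.06  1.03  0.38 -0.39] F [-5.3  0.9  5.6] M [-0.    0.59  0.49] op 12.5
tip deck [-149.9    0.7   37.4]
scene 90 ztop [48.1 53.7 63.5 76.3] angs [ 4  3  0  0  0  4  6  0  1 47 19  0  4  2  0  0  0  0]
top 71 ztop [50.4 53.3 54.5 66. ] angs [ 5  2  0  0  0  1  0  0  0 25 31  0  1  5  1  0  0  0]
0.3586531480063035
```

Call:
move_arm(dr=[[0, 0, 2], [0, 0, 2], [0, 0, 2], [0, 0, 2], [0, 0, 2], [0, 0, 0], [0, 0, 0], [0, 0, 0], [0, 0, 0], [0, 0, 0]], dp=[[0, 0, 0], [0, 0, 0], [0, 0, 0], [0, 0, 0], [0, 0, 0], [0, 0, 0], [0, 0, 0], [0, 0, 0], [0, 0, 0], [0, 0, 0]], hand=[1, 1, 1, 1, 1, 1, 1, 1, 1, 1])

```text
time: 27.7
tool_pos: [532.2, -136.2, 174.3]
tcp_rot: [-0.184, 0.801, -0.549, 0.151]
contact_force: [-4.9, 2.1, 3.5]
opening: 12.7
```

```bash
python3 -c "
from h import *
look('p');s=readout.get_state();print(s['ft_torque']@np.array([-.443,-.131,.887]))"
```

```text
t 27.7 jaw ang(deck) bar= 0.0837449962252137 q [-0.48  0.52  2.06  1.03  0.38 -0.22] F [-4.9  2.1  3.5] M [-0.01  0.44  0.15] op 12.7
tip deck [-149.8    0.6   37.4]
scene 96 ztop [45.  53.3 67.1 74.9] angs [ 2  0  0  0  0  9  1  0 16 57  3  0  4  0  1  1  0  2]
top 74 ztop [50.6 54.1 64.2 78.5] angs [ 1  0  0  0  0  1  0  0  3 44 12  0  8  4  1  0  0  0]
-0.1370794533437172
```

Call:
move_arm(dr=[[0, 0, 0], [0, 0, 0], [0, 0, 0], [0, 0, 0], [0, 0, 0], [0, 0, 0], [0, 0, 0], [0, 0, 0], [0, 0, 0], [0, 0, 0]], dp=[[0, 0, 0], [0, 0, 0], [0, 0, 0], [0, 0, -1], [0, 0, -2], [0, 0, -3], [0, 0, -4], [0, 0, -4], [0, 0, -4], [0, 0, -2]], hand=[0.5, 0, -0.3, -0.3, -0.3, -0.3, -0.3, -0.3, -0.3, -0.3])

```text
time: 28.8
tool_pos: [442.5, -162.6, 354.2]
tcp_rot: [-0.184, 0.801, -0.548, 0.152]
contact_force: [0.0, 0.2, -0.3]
opening: 55.4
```

```bash
cat >> h.py <<'E'
def bar(tag):
  for n in('scene','top'):
    _,d=snap(n,tag+n); q,u,v=cloud(n,d); k=deck(q)
    m=(abs(k[:,0]+150)<50)&(abs(k[:,1])<50)&(k[:,2]>25)&(k[:,2]<75)
    r=k[m]; top=r[r[:,2]>np.percentile(r[:,2],90)-8]
    c=top[:,:2].mean(0); w,V=np.linalg.eigh(np.cov((top[:,:2]-c).T)); t=(top[:,:2]-c)@V
    print(n,len(top),c.round(1),'ang',np.arctan2(V[1,1],V[0,1])%np.pi,'ext',np.ptp(t,0).round(1),np.percentile(top[:,2],[50,80,97]).round(1))
E
python3 -c "
from h import *
bar('q')"
```

```text
scene 70 [-141.8    2.5] ang 0.07920647824763494 ext [14.7 70.5] [52.1 53.6 54.6]
top 127 [-148.7    3.6] ang 0.08954516777742594 ext [15.1 75.3] [52.1 53.7 55.3]
```

```bash
python3 - <<'E'
from h import *
p,R,s=cur(); P,Q=knobpose(90,-.084,-150.2,1.); print(s['time'],s['joint_pos'].round(2))
D,_=knobpose(39,-.084,-150.2,1.); rows(line(p,R,P,Q,5)+line(P,Q,D,Q,5))
E
```

```text
28.9 [-0.64  0.14  2.01  0.56  0.76  0.19]
dr [[-0.04, -0.06, 0.0], [-0.04, -0.06, 0.0], [-0.04, -0.06, 0.0], [-0.04, -0.06, 0.0], [-0.04, -0.06, 0.0], [-0.0, -0.0, -0.0], [0.0, 0.0, 0.0], [0.0, 0.0, 0.0], [0.0, 0.0, 0.0], [0.0, 0.0, 0.0]] 
dp [[-0.03, 0.03, 2.99], [-0.02, 0.02, 2.99], [-0.02, 0.02, 2.99], [-0.02, 0.02, 2.99], [-0.01, 0.02, 2.99], [0.0, -0.0, 1.02], [-0.0, 0.0, 1.02], [0.0, -0.0, 1.02], [-0.0, 0.0, 1.02], [0.0, -0.0, 1.02]]
```

Call:
move_arm(dr=[[0, 0, 0], [0, 0, 0], [0, 0, 0], [0, 0, 0], [0, 0, 0], [0, 0, 0], [0, 0, 0], [0, 0, 0], [0, 0, 0], [0, 0, 0]], dp=[[-0.02, 0.02, 2.99], [-0.02, 0.02, 2.99], [-0.02, 0.02, 2.99], [-0.02, 0.02, 2.99], [-0.02, 0.02, 2.99], [0, 0, 1.02], [0, 0, 1.02], [0, 0, 1.02], [0, 0, 1.02], [0, 0, 1.02]], hand=[-0.3, -0.3, -0.3, -0.3, -0.3, -0.3, -0.3, -0.3, -0.3, -0.3])

```text
time: 29.9
tool_pos: [531.2, -135.1, 171.4]
tcp_rot: [-0.184, 0.802, -0.549, 0.15]
contact_force: [0.3, -0.3, -0.4]
opening: 55.6
```

Call:
move_arm(dr=[[0, 0, 0], [0, 0, 0], [0, 0, 0], [0, 0, 0], [0, 0, 4], [0, 0, 4], [0, 0, 4], [0, 0, 4], [0, 0, 4], [0, 0, 0]], dp=[[0, 0, 0], [0, 0, 0], [0, 0, 0], [0, 0, 0], [0, 0, 0], [0, 0, 0], [0, 0, 0], [0, 0, 0], [0, 0, 0], [0, 0, 0]], hand=[0.5, 0.5, 1, 1, 1, 1, 1, 1, 1, 1], grip_force=30)

```text
time: 30.9
tool_pos: [531.2, -135.6, 173.1]
tcp_rot: [-0.208, 0.694, -0.68, 0.116]
contact_force: [5.9, -0.4, -12.7]
opening: 13.1
```

```bash
python3 -c "
from h import *
look('r');s=readout.get_state();print(s['ft_torque']@np.array([-.443,-.131,.887]))"
```

```text
t 30.9 jaw ang(deck) bar= -0.26583967589548774 q [-0.48  0.52  2.06  1.04  0.38  0.12] F [  5.9  -0.4 -12.7] M [-0.51  0.09  0.1 ] op 13.1
tip deck [-151.     1.5   36.7]
scene 129 ztop [43.4 53.3 58.1 76.1] angs [ 0  0  0  0  6  1  0 11 71  8  0  5  5  5  2  0 15  0]
top 75 ztop [49.2 53.4 60.3 76.1] angs [ 0  0  0  0  1  0  0  1 42 15  0  3  9  3  0  0  1  0]
0.14379340469200513
```

Call:
move_arm(dr=[[0, 0, 4], [0, 0, 4], [0, 0, 4], [0, 0, 4], [0, 0, 4], [0, 0, 4], [0, 0, 4], [0, 0, 4], [0, 0, 0], [0, 0, 0]], dp=[[0, 0, 0.2], [0, 0, 0], [0, 0, 0], [0, 0, 0], [0, 0, 0], [0, 0, 0], [0, 0, 0], [0, 0, 0], [0, 0, 0], [0, 0, 0]], hand=[1, 1, 1, 1, 1, 1, 1, 1, 1, 1])

```text
time: 32.0
tool_pos: [531.2, -135.5, 173.6]
tcp_rot: [0.233, -0.48, 0.844, -0.056]
contact_force: [-24.0, -4.1, 33.3]
opening: 12.8
```

```bash
python3 -c "
from h import *
look('s');s=readout.get_state();print(s['ft_torque']@np.array([-.443,-.131,.887]))"
```

```text
t 32.0 jaw ang(deck) bar= -0.8226730893219698 q [-0.48  0.52  2.06  1.05  0.38  0.67] F [-24.   -4.1  33.3] M [-0.05  1.31 -0.04] op 12.8
tip deck [-150.6    1.5   37.1]
scene 192 ztop [43.4 53.2 60.1 76.8] angs [ 0  0  0  2  0  0 33 68  0  2  9 11  1  0 19 47  0  0]
top 74 ztop [50.6 53.6 55.  56. ] angs [ 0  0  0  0  0  0 20 38  0  0  2  2  1  0  2  8  1  0]
-0.10745041000385555
```

Call:
move_arm(dr=[[0, 0, 0], [0, 0, 0], [0, 0, 0], [0, 0, 0], [0, 0, 0], [0, 0, 0], [0, 0, 0], [0, 0, 0], [0, 0, 0], [0, 0, 0]], dp=[[0, 0, -0.1], [0, 0, -0.1], [0, 0, -0.1], [0, 0, 0], [0, 0, 0], [0, 0, 0], [0, 0, 0], [0, 0, 0], [0, 0, 0], [0, 0, 0]], hand=[1, 1, 1, 1, 1, 1, 1, 1, 1, 1])

```text
time: 33.1
tool_pos: [530.8, -135.6, 174.4]
tcp_rot: [0.232, -0.48, 0.844, -0.055]
contact_force: [-5.0, -0.8, 7.2]
opening: 13.1
```

```bash
python3 -c "
from h import *
look('u');s=readout.get_state();print(s['ft_torque']@np.array([-.443,-.131,.887]))"
```

```text
t 33.1 jaw ang(deck) bar= -0.8235835872107349 q [-0.48  0.52  2.06  1.04  0.38  0.69] F [-5.  -0.8  7.2] M [-0.15  0.21 -0.05] op 13.1
tip deck [-150.8    1.6   38. ]
scene 190 ztop [43.6 53.7 56.  75.2] angs [ 0  0  0  0  0  0 46 57  0  2  7  8  2  0 26 42  0  0]
top 73 ztop [50.7 53.9 56.2 57.3] angs [ 0  0  0  0  0  0 21 36  0  0  2  0  1  0  2 11  0  0]
-0.03589790847120975
```

Call:
move_arm(dr=[[0, 0, 0], [0, 0, 0], [0, 0, 0], [0, 0, 0], [0, 0, 0], [0, 0, 0], [0, 0, 0], [0, 0, 0], [0, 0, 0], [0, 0, 0]], dp=[[0, 0, -0.1], [0, 0, -0.1], [0, 0, -0.1], [0, 0, 0], [0, 0, 0], [0, 0, 0], [0, 0, 0], [0, 0, 0], [0, 0, 0], [0, 0, 0]], hand=[1, 1, 1, 1, 1, 1, 1, 1, 1, 1])

```text
time: 34.2
tool_pos: [529.9, -135.8, 175.6]
tcp_rot: [0.231, -0.48, 0.845, -0.054]
contact_force: [12.1, 2.7, -17.0]
opening: 13.2
```

```bash
python3 -c "
from h import *
look('v');s=readout.get_state();print(s['ft_torque']@np.array([-.443,-.131,.887]))"
```

```text
t 34.2 jaw ang(deck) bar= -0.8243646776185587 q [-0.48  0.51  2.06  1.03  0.38  0.7 ] F [ 12.1   2.7 -17. ] M [-0.19 -0.52 -0.2 ] op 13.2
tip deck [-151.1    1.8   39.5]
scene 191 ztop [43.5 53.8 56.6 67.5] angs [ 0  0  0  0  0  0 42 64  0  0  9  4  1  0 24 46  1  0]
top 77 ztop [50.8 55.2 56.6 58.9] angs [ 0  0  0  0  0  0 19 38  1  0  1  2  1  0  3 11  1  0]
-0.06511870353337862
```

Call:
move_arm(dr=[[0, 0, 0], [0, 0, 4], [0, 0, 4], [0, 0, 4], [0, 0, 4], [0, 0, 4], [0, 0, 4], [0, 0, 0], [0, 0, 0], [0, 0, 0]], dp=[[0, 0, 0.2], [0, 0, 0], [0, 0, 0], [0, 0, 0], [0, 0, 0], [0, 0, 0], [0, 0, 0], [0, 0, 0], [0, 0, 0], [0, 0, 0]], hand=[1, 1, 1, 1, 1, 1, 1, 1, 1, 1])

```text
time: 35.3
tool_pos: [530.7, -135.4, 174.6]
tcp_rot: [0.238, -0.294, 0.926, -0.005]
contact_force: [7.0, 3.2, -8.6]
opening: 12.7
```

```bash
python3 -c "
from h import *
look('w');s=readout.get_state();print(s['ft_torque']@np.array([-.443,-.131,.887]))"
```

```text
t 35.3 jaw ang(deck) bar= -1.2429580018075335 q [-0.48  0.52  2.06  1.03  0.38  1.11] F [ 7.   3.2 -8.6] M [ 0.18 -0.48 -0.06] op 12.7
tip deck [-150.7    1.9   38.2]
scene 195 ztop [44.4 53.6 56.  74.7] angs [ 0  0  0  0  1 54 34  0  1  9 11  0  1 46 38  0  0  0]
top 127 ztop [50.5 54.2 55.4 56.9] angs [ 0  0  0  0  2 23 27  0  0  3  2  1  0 40 27  2  0  0]
-0.02828490883732848
```

Call:
move_arm(dr=[[0, 0, 4], [0, 0, 4], [0, 0, 4], [0, 0, 4], [0, 0, 4], [0, 0, 4], [0, 0, 4], [0, 0, 4], [0, 0, 0], [0, 0, 0]], dp=[[0, 0, 0.1], [0, 0, 0], [0, 0, 0], [0, 0, 0], [0, 0, 0], [0, 0, 0], [0, 0, 0], [0, 0, 0], [0, 0, 0], [0, 0, 0]], hand=[1, 1, 1, 1, 1, 1, 1, 1, 1, 1])

```text
time: 36.4
tool_pos: [531.6, -135.1, 173.6]
tcp_rot: [0.23, -0.027, 0.971, 0.061]
contact_force: [14.2, 6.5, -12.0]
opening: 13.4
```

```bash
python3 -c "
from h import *
look('x');s=readout.get_state();print(s['ft_torque']@np.array([-.443,-.131,.887]))"
```

```text
t 36.4 jaw ang(deck) bar= 4.4818112820009155 q [-0.48  0.52  2.06  1.04  0.38  1.66] F [ 14.2   6.5 -12. ] M [ 0.41 -1.03 -0.01] op 13.4
tip deck [-150.3    2.    36.9]
scene 193 ztop [43.9 53.2 60.1 72.8] angs [ 0  0  0  9 60  1  0 10  6 14  1 13 68 11  0  0  0  0]
top 76 ztop [49.7 53.1 55.1 61.9] angs [ 0  0  0  0  0  0  0  0  0  4  0  0 56 13  0  1  2  0]
-0.047770687139672384
```

Call:
move_arm(dr=[[0, 0, 0], [0, 0, 0], [0, 0, 3], [0, 0, 3], [0, 0, 3], [0, 0, 3], [0, 0, 3], [0, 0, 0], [0, 0, 0], [0, 0, 0]], dp=[[0, 0, 0.12], [0, 0, 0], [0, 0, 0], [0, 0, 0], [0, 0, 0], [0, 0, 0], [0, 0, 0], [0, 0, 0], [0, 0, 0], [0, 0, 0]], hand=[1, 1, 1, 1, 1, 1, 1, 1, 1, 1], grip_force=50)

```text
time: 37.5
tool_pos: [532.0, -135.1, 173.4]
tcp_rot: [0.221, 0.099, 0.966, 0.091]
contact_force: [6.9, 4.0, 0.5]
opening: 12.3
```

```bash
python3 -c "
from h import *
look('y');s=readout.get_state();print(s['ft_torque']@np.array([-.443,-.131,.887]))"
```

```text
t 37.5 jaw ang(deck) bar= 4.220346433724421 q [-0.48  0.52  2.06  1.04  0.38  1.92] F [6.9 4.  0.5] M [ 0.57 -0.81  0.07] op 12.3
tip deck [-150.     1.9   36.5]
scene 169 ztop [42.5 52.3 55.1 73. ] angs [ 0  0  1 45  6  0  3  3 13  0  4 69 22  0  0  1  2  0]
top 78 ztop [49.7 53.5 54.5 63.1] angs [ 0  0  0  4  0  0  0  0  3  1  0 37 28  0  0  5  0  0]
-0.10789723131069492
```

Call:
move_arm(dr=[[0, 0, 3], [0, 0, 3], [0, 0, 3], [0, 0, 3], [0, 0, 3], [0, 0, 0], [0, 0, 0], [0, 0, 0], [0, 0, 0], [0, 0, 0]], dp=[[0, 0, 0], [0, 0, 0], [0, 0, 0], [0, 0, 0], [0, 0, 0], [0, 0, 0], [0, 0, 0], [0, 0, 0], [0, 0, 0], [0, 0, 0]], hand=[1, 1, 1, 1, 1, 1, 1, 1, 1, 1])

```text
time: 38.6
tool_pos: [532.3, -135.1, 173.3]
tcp_rot: [0.207, 0.224, 0.945, 0.119]
contact_force: [11.1, 5.5, -3.6]
opening: 12.4
```

```bash
python3 -c "
from h import *
look('z');s=readout.get_state();print(s['ft_torque']@np.array([-.443,-.131,.887]))"
```

```text
t 38.6 jaw ang(deck) bar= 3.959022448098035 q [-0.48  0.52  2.06  1.04  0.38  2.18] F [11.1  5.5 -3.6] M [ 0.49 -1.21  0.15] op 12.4
tip deck [-149.8    1.7   36.3]
scene 129 ztop [44.3 55.  66.9 77.4] angs [ 0  0  4 12  0  5  5  8  2  0 45 40  1  0  2  5  0  0]
top 69 ztop [48.9 53.3 54.4 63.1] angs [ 0  0  0  0  0  0  0  1  0  0 18 39  4  0  7  0  0  0]
0.0958977175728338
```

Call:
move_arm(dr=[[0, 0, 3], [0, 0, 3], [0, 0, 3], [0, 0, 3], [0, 0, 3], [0, 0, 0], [0, 0, 0], [0, 0, 0], [0, 0, 0], [0, 0, 0]], dp=[[0, 0, 0.04], [0, 0, 0], [0, 0, 0], [0, 0, 0], [0, 0, 0], [0, 0, 0], [0, 0, 0], [0, 0, 0], [0, 0, 0], [0, 0, 0]], hand=[1, 1, 1, 1, 1, 1, 1, 1, 1, 1])

```text
time: 39.7
tool_pos: [532.6, -135.2, 173.1]
tcp_rot: [0.19, 0.346, 0.907, 0.145]
contact_force: [9.9, 4.9, -2.4]
opening: 12.9
```

```bash
python3 -c "
from h import *
look('A');s=readout.get_state();print(s['ft_torque']@np.array([-.443,-.131,.887]))"
```

```text
t 39.7 jaw ang(deck) bar= 3.6974966278769745 q [-0.48  0.52  2.06  1.04  0.38  2.44] F [ 9.9  4.9 -2.4] M [ 0.32 -1.2   0.21] op 12.9
tip deck [-149.7    1.5   36. ]
scene 105 ztop [45.3 54.4 68.2 75.6] angs [ 0  1  1  0  1  5  5  5  0 16 62  4  0  2  3  0  0  0]
top 78 ztop [51.  53.7 57.  77.5] angs [ 4  3  0  0  0  0  0  2  1  1 43 16  0  2  6  0  0  0]
0.2200130924068054
```

Call:
move_arm(dr=[[0, 0, 0], [0, 0, 0], [0, 0, 0], [0, 0, 0], [0, 0, 0], [0, 0, -8.5], [0, 0, -8.5], [0, 0, -8.5], [0, 0, -8.5], [0, 0, -8.5]], dp=[[0, 0, 0], [0, 0, 0], [0, 0, 0], [0, 0, -2], [0, 0, -2], [0, 0, 0], [0, 0, 0], [0, 0, 0], [0, 0, 0], [0, 0, 0]], hand=[0.5, 0, -0.3, -0.3, -0.3, -0.3, -0.3, -0.3, -0.3, -0.3])

```text
time: 40.8
tool_pos: [513.6, -140.7, 208.2]
tcp_rot: [0.229, -0.009, 0.971, 0.065]
contact_force: [0.3, -0.3, -1.1]
opening: 55.6
```

Call:
move_arm(dr=[[0, 0, -8.5], [0, 0, -8.5], [0, 0, -8.5], [0, 0, -8.5], [0, 0, -8.5], [0, 0, -8.5], [0, 0, -8.5], [0, 0, -8.5], [0, 0, -8.5], [0, 0, -8.5]], dp=[[0, 0, 0], [0, 0, 0], [0, 0, 0], [0, 0, 0], [0, 0, 0], [0, 0, 0], [0, 0, 0], [0, 0, 0], [0, 0, 0], [0, 0, 0]], hand=[-0.3, -0.3, -0.3, -0.3, -0.3, -0.3, -0.3, -0.3, -0.3, -0.3])

```text
time: 41.8
tool_pos: [513.6, -140.7, 208.1]
tcp_rot: [0.213, -0.663, 0.71, -0.107]
contact_force: [-0.3, -0.0, -0.2]
opening: 55.5
```

```bash
python3 - <<'E'
from h import *
a,_=eyes.camera('scene');b,_=eyes.camera('top')
cv2.imwrite('pics/c6.png',cv2.resize(np.hstack([a[90:230,120:290],b[130:270,260:430]])[:,:,::-1],None,fx=2.35,fy=2.35,interpolation=cv2.INTER_CUBIC))
bar('B')
p,R,s=cur();P,Q=knobpose(75,-.556,-149.9,1.6);print(s['joint_pos'].round(2),s['time'],deck(J(p+73*R.apply([0,0,1]))[None]),(R.inv()*Q).as_rotvec(degrees=True),R.inv().apply(P-p))
E
```

```text
scene 92 [-143.8    2.4] ang 0.897960671192968 ext [16.1 73.6] [51.8 54.  55.1]
top 124 [-148.7    4. ] ang 0.8787534196863374 ext [16.5 75. ] [53.1 54.5 55.5]
[-0.51  0.44  2.07  0.9   0.43  0.35] 42.0 [[-151.09668863    1.61663469   76.19513925]] [-4.68993944e-02 -5.79973192e-02 -5.28390307e+01] [-0.37540802 -1.20528923  1.19626253]
```

View pics/c6.png

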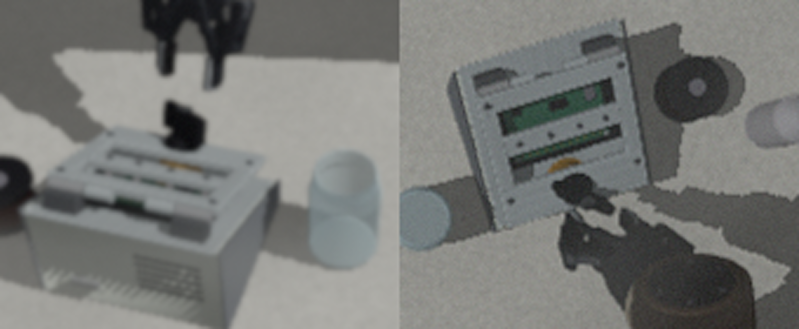

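Call:
move_arm(dr=[[0, 0, -8], [0, 0, -8], [0, 0, -8], [0, 0, -8], [0, 0, -8], [0, 0, -8], [0, 0, -8], [0, 0, -8], [0, 0, -8], [0, 0, 0]], dp=[[0, 0, 0], [0, 0, 0], [0, 0, 0], [0, 0, 0], [0, 0, 0], [0, 0, 0], [0, 0, 0], [0, 0, 0], [0, 0, 0], [0, 0, 0]], hand=[0.1, 0.1, 0.1, 0.1, 0.1, 0.1, 0.1, 0.1, 0.1, 0.1])

```text
time: 43.0
tool_pos: [513.7, -140.7, 208.2]
tcp_rot: [-0.11, 0.953, -0.188, 0.211]
contact_force: [-0.2, 0.1, -0.3]
opening: 38.5
```

```bash
python3 - <<'E'
from h import *
bar('C')
p,R,s=cur();P,Q=knobpose(38,-.89,-150.2,1.6);print(s['joint_pos'].round(2),s['time'],(R.inv()*Q).as_rotvec(degrees=True),R.inv().apply(P-p),s['opening'])
E
```

```text
scene 96 [-144.5    1.9] ang 0.9010562975062305 ext [17.7 72.2] [52.3 53.7 55. ]
top 108 [-145.2    8.6] ang 0.8342656320733037 ext [15.5 67.3] [53.1 54.4 56. ]
[-0.51  0.44  2.07  0.9   0.43 -0.9 ] 43.1 [ 0.00762579 -0.07680555 -0.07322245] [ 0.69065265 -0.50274487 38.19734982] 38.260658500754275
```

Call:
move_arm(dr=[[0, 0, 0], [0, 0, 0], [0, 0, 0], [0, 0, 0], [0, 0, 0], [0, 0, 0], [0, 0, 0], [0, 0, 0], [0, 0, 3], [0, 0, 3]], dp=[[0.05, -0.05, 1.27], [0, 0, 1.27], [0, 0, 1.26], [0, 0, 0], [0, 0, 0], [0, 0, 0], [0, 0, 0], [0, 0, 0], [0, 0, 0], [0, 0, 0]], hand=[0.1, 0.1, 0.1, 0.1, 0.6, 1, 1, 1, 1, 1], grip_force=60)

```text
time: 44.1
tool_pos: [531.3, -135.6, 175.4]
tcp_rot: [-0.121, 0.941, -0.238, 0.206]
contact_force: [-1.3, 0.6, 4.4]
opening: 12.3
```

```bash
python3 -c "
from h import *
look('D');s=readout.get_state();print(s['ft_torque']@np.array([-.443,-.131,.887]))"
```

```text
t 44.1 jaw ang(deck) bar= 0.7884897910465929 q [-0.48  0.52  2.06  1.03  0.38 -0.92] F [-1.3  0.6  4.4] M [-0.28  0.03  0.43] op 12.3
tip deck [-149.9    1.4   38.7]
scene 133 ztop [42.5 54.2 64.3 72.8] angs [ 0  0 10  7  0  3  8  9  2  0 52 37  1  0  1  3  0  0]
top 68 ztop [49.9 53.9 55.4 63.9] angs [ 0  0  0  0  0  0  0  1  0  0 20 39  2  0  6  0  0  0]
0.05956946330115747
```

Call:
move_arm(dr=[[0, 0, 3], [0, 0, 3], [0, 0, 3], [0, 0, 3], [0, 0, 3], [0, 0, 0], [0, 0, 0], [0, 0, 0], [0, 0, 0], [0, 0, 0]], dp=[[0, 0, 0.02], [0, 0, 0.02], [0, 0, 0], [0, 0, 0], [0, 0, 0], [0, 0, 0], [0, 0, 0], [0, 0, 0], [0, 0, 0], [0, 0, 0]], hand=[1, 1, 1, 1, 1, 1, 1, 1, 1, 1])

```text
time: 45.2
tool_pos: [531.5, -135.6, 175.2]
tcp_rot: [-0.146, 0.903, -0.358, 0.189]
contact_force: [-3.2, -0.4, 6.9]
opening: 12.3
```

```bash
python3 -c "
from h import *
look('E');s=readout.get_state();print(s['ft_torque']@np.array([-.443,-.131,.887]))"
```

```text
t 45.2 jaw ang(deck) bar= 0.5299802922194998 q [-0.48  0.52  2.06  1.03  0.38 -0.66] F [-3.2 -0.4  6.9] M [-0.13  0.18  0.26] op 12.3
tip deck [-149.7    1.4   38.4]
scene 103 ztop [44.1 53.8 65.1 73.4] angs [ 0  2  3  0  3  4  5  3  0 19 58  3  0  1  2  0  0  0]
top 69 ztop [50.7 53.3 54.4 60.8] angs [ 7  3  0  0  0  0  0  0  0  1 40 13  0  3  2  0  0  0]
0.25058964121811783
```

Call:
move_arm(dr=[[0, 0, 3], [0, 0, 3], [0, 0, 3], [0, 0, 3], [0, 0, 3], [0, 0, 3], [0, 0, 0], [0, 0, 0], [0, 0, 0], [0, 0, 0]], dp=[[0, 0, 0.02], [0, 0, 0.02], [0, 0, 0], [0, 0, 0], [0, 0, 0], [0, 0, 0], [0, 0, 0], [0, 0, 0], [0, 0, 0], [0, 0, 0]], hand=[1, 1, 1, 1, 1, 1, 1, 1, 1, 1])

```text
time: 46.3
tool_pos: [531.7, -135.7, 175.0]
tcp_rot: [-0.174, 0.836, -0.494, 0.164]
contact_force: [-2.3, -0.7, 6.5]
opening: 12.6
```

```bash
python3 -c "
from h import *
look('F');s=readout.get_state();print(s['ft_torque']@np.array([-.443,-.131,.887]))"
```

```text
t 46.3 jaw ang(deck) bar= 0.21611676285186254 q [-0.48  0.52  2.06  1.03  0.38 -0.35] F [-2.3 -0.7  6.5] M [-0.27 -0.02  0.25] op 12.6
tip deck [-149.7    1.2   38.1]
scene 87 ztop [46.1 53.7 59.2 69.3] angs [ 4  2  0  0  0  3  4  0  2 52 15  0  4  0  0  1  0  0]
top 75 ztop [50.4 53.7 55.2 69.5] angs [ 8  1  0  0  0  0  1  0  0 28 27  0  0  9  1  0  0  0]
0.21931648544964036
```

Call:
move_arm(dr=[[0, 0, 0], [0, 0, 0], [0, 0, -8.5], [0, 0, -8.5], [0, 0, -8.5], [0, 0, -8.5], [0, 0, -8.5], [0, 0, -8.5], [0, 0, -8.5], [0, 0, -8.5]], dp=[[0, 0, 0], [0, 0, 0], [0, 0, 0], [0, 0, 0], [0, 0, 0], [0, 0, 0], [0, 0, 0], [0, 0, 0], [0, 0, 0], [0, 0, 0]], hand=[0.6, 0.6, 0.6, 0.6, 0.6, 0.6, 0.6, 0.6, 0.6, 0.6])

```text
time: 47.4
tool_pos: [531.7, -135.6, 174.1]
tcp_rot: [-0.052, 0.969, 0.06, 0.232]
contact_force: [-0.7, -1.9, 3.9]
opening: 17.0
```

```bash
python3 -c "
from h import *
look('G');s=readout.get_state();print(s['ft_torque']@np.array([-.443,-.131,.887]))"
```

```text
t 47.4 jaw ang(deck) bar= 1.4069717154902708 q [-0.48  0.52  2.06  1.03  0.38 -1.54] F [-0.7 -1.9  3.9] M [-0.27  0.08 -0.23] op 17.0
tip deck [-150.2    1.3   37.4]
scene 200 ztop [46.3 55.  65.  74.6] angs [ 0  0  0 18 42  2  0 15 19 12  2 33 56  1  0  0  0  0]
top 76 ztop [50.  53.4 56.5 70. ] angs [ 0  0  0  0  0  0  0  0  0  9  2  5 50  7  0  2  1  0]
0.026760301427317036
```

Call:
move_arm(dr=[[0, 0, 8.3], [0, 0, 8.3], [0, 0, 8.3], [0, 0, 8.3], [0, 0, 8.3], [0, 0, 8.3], [0, 0, 8.3], [0, 0, 8.3], [0, 0, 8.3], [0, 0, 8.3]], dp=[[0, 0, 0], [0, 0, 0], [0, 0, 0], [0, 0, 0], [0, 0, 0], [0, 0, 0], [0, 0, 0], [0, 0, 0], [0, 0, 0], [0, 0, 0]], hand=[0.6, 0.6, 0.6, 0.6, 0.6, 0.6, 0.6, 0.6, 0.6, 0.6])

```text
time: 48.5
tool_pos: [531.6, -135.7, 173.6]
tcp_rot: [-0.194, 0.761, -0.604, 0.138]
contact_force: [3.3, -2.4, -6.9]
opening: 17.0
```

```bash
python3 -c "
from h import *
look('H');s=readout.get_state();print(s['ft_torque']@np.array([-.443,-.131,.887]))"
```

```text
t 48.5 jaw ang(deck) bar= -0.056624148103476823 q [-0.48  0.52  2.06  1.03  0.38 -0.08] F [ 3.3 -2.4 -6.9] M [-1.12  0.17  0.56] op 17.0
tip deck [-150.6    1.3   37. ]
scene 123 ztop [52.  64.8 70.5 77.1] angs [ 4  1  0  0  9  9  1  0  2 52 11  2 17  9  6  0  0  0]
top 82 ztop [50.7 54.9 63.4 71.5] angs [ 1  0  0  0  0  1  0  0  0 38 22  1 14  5  0  0  0  0]
0.5360340830856272
```

Call:
move_arm(dr=[[0, 0, 2.5], [0, 0, 2.5], [0, 0, 2.5], [0, 0, 0], [0, 0, 0], [0, 0, 0], [0, 0, 0], [0, 0, 0], [0, 0, 0], [0, 0, 0]], dp=[[0, 0, 0], [0, 0, 0], [0, 0, 0], [0, 0, 0], [0, 0, 0], [0, 0, 0], [0, 0, 0], [0, 0, 0], [0, 0, 0], [0, 0, 0]], hand=[0.6, 0.6, 0.6, 0.6, 0.6, 0.6, 0.6, 0.6, 0.6, 0.6])

```text
time: 49.6
tool_pos: [531.8, -135.6, 173.7]
tcp_rot: [-0.202, 0.723, -0.648, 0.126]
contact_force: [6.0, -4.3, -9.1]
opening: 17.1
```

```bash
python3 -c "
from h import *
look('I');s=readout.get_state();print(s['ft_torque']@np.array([-.443,-.131,.887]))"
```

```text
t 49.6 jaw ang(deck) bar= -0.1774389682422044 q [-0.48  0.52  2.06  1.03  0.38  0.04] F [ 6.  -4.3 -9.1] M [-0.8  -0.15 -0.04] op 17.1
tip deck [-150.3    1.4   37. ]
scene 144 ztop [50.6 64.7 71.9 78.3] angs [ 0  0  0  0 14  6  0  0 28 51  0  7 16 18  2  0  0  2]
top 77 ztop [49.8 54.5 58.6 69.7] angs [ 0  0  0  0  2  0  0  0 10 42  5  0 14  4  0  0  0  0]
0.30186059236881096
```

Call:
move_arm(dr=[[0, 0, 7], [0, 0, 7], [0, 0, 7], [0, 0, 7], [0, 0, 7], [0, 0, 7], [0, 0, 7], [0, 0, 7], [0, 0, 0], [0, 0, 0]], dp=[[0, 0, 0], [0, 0, 0], [0, 0, 0], [0, 0, 0], [0, 0, 0], [0, 0, 0], [0, 0, 0], [0, 0, 0], [0, 0, 0], [0, 0, 0]], hand=[0.6, 0.6, 0.6, 0.6, 0.6, 0.6, 0.6, 0.6, 0.6, 0.6])

```text
time: 50.7
tool_pos: [531.4, -135.2, 174.1]
tcp_rot: [0.238, -0.336, 0.911, -0.016]
contact_force: [-0.6, -1.2, 0.7]
opening: 17.4
```

```bash
python3 -c "
from h import *
look('K');s=readout.get_state();print(s['ft_torque']@np.array([-.443,-.131,.887]))"
```

```text
t 50.7 jaw ang(deck) bar= -1.1520916883262236 q [-0.48  0.52  2.06  1.03  0.38  1.02] F [-0.6 -1.2  0.7] M [-0.13  0.28 -0.02] op 17.4
tip deck [-150.3    1.9   37.4]
scene 229 ztop [46.8 55.5 65.3 75.8] angs [ 0  0  0  0  0  4 87  5  1 22 24  8  0  6 63  8  1  0]
top 128 ztop [50.  53.9 55.1 56.6] angs [ 0  0  0  0  0  7 40  6  0  2  5  3  0  4 47 14  0  0]
0.002953258710719473
```

Call:
move_arm(dr=[[0, 0, 0], [0, 0, 0], [0, 0, 0], [0, 0, 5], [0, 0, 5], [0, 0, 5], [0, 0, 5], [0, 0, 5], [0, 0, 5], [0, 0, 0]], dp=[[0, 0, 0], [0, 0, 0], [0, 0, 0], [0, 0, 0], [0, 0, 0], [0, 0, 0], [0, 0, 0], [0, 0, 0], [0, 0, 0], [0, 0, 0]], hand=[1, 1, 1, 1, 1, 1, 1, 1, 1, 1], grip_force=60)

```text
time: 51.8
tool_pos: [531.9, -135.1, 173.8]
tcp_rot: [0.233, -0.085, 0.967, 0.047]
contact_force: [4.9, 1.1, -5.8]
opening: 12.2
```

```bash
python3 -c "
from h import *
look('L');s=readout.get_state();print(s['ft_torque']@np.array([-.443,-.131,.887]))"
```

```text
t 51.8 jaw ang(deck) bar= 4.601251769107046 q [-0.48  0.52  2.06  1.03  0.38  1.55] F [ 4.9  1.1 -5.8] M [ 0.06 -0.1  -0.07] op 12.2
tip deck [-150.1    1.9   36.9]
scene 194 ztop [44.2 53.6 59.3 72.6] angs [ 0  0  0  1 54 18  0  3 11 17  0  3 71 16  0  0  0  0]
top 73 ztop [50.2 53.6 54.5 56.5] angs [ 0  0  0  1  2  0  0  0  0  2  2  0 44 22  0  0  0  0]
-0.08261707959038089
```

Call:
move_arm(dr=[[0, 0, 3], [0, 0, 3], [0, 0, 3], [0, 0, 3], [0, 0, 3], [0, 0, 3], [0, 0, 3], [0, 0, 3], [0, 0, 0], [0, 0, 0]], dp=[[0, 0, 0.04], [0, 0, 0], [0, 0, 0], [0, 0, 0], [0, 0, 0], [0, 0, 0], [0, 0, 0], [0, 0, 0], [0, 0, 0], [0, 0, 0]], hand=[1, 1, 1, 1, 1, 1, 1, 1, 1, 1])

```text
time: 52.9
tool_pos: [531.5, -134.6, 173.6]
tcp_rot: [0.218, 0.115, 0.964, 0.094]
contact_force: [0.5, 4.3, -3.9]
opening: 12.5
```

```bash
python3 -c "
from h import *
look('N');s=readout.get_state();print(s['ft_torque']@np.array([-.443,-.131,.887]))"
```

```text
t 52.9 jaw ang(deck) bar= 4.18820764922873 q [-0.48  0.52  2.06  1.04  0.38  1.96] F [ 0.5  4.3 -3.9] M [ 0.06 -0.03  1.1 ] op 12.5
tip deck [-150.4    2.5   36.8]
scene 165 ztop [43.3 52.4 54.7 74.1] angs [ 0  0  1 43 12  0  0  4  7  1  0 67 23  0  1  5  1  0]
top 80 ztop [49.8 53.5 54.6 67.6] angs [ 0  0  0  5  0  0  0  0  2  0  0 35 30  0  3  5  0  0]
1.0172625231171855
```

The dead stop is found, with 1.0 Nm at the same angle as the first time, so the earlier extra turning was forcing past it. I'll snug it slightly, unload the twist and release.

Call:
move_arm(dr=[[0, 0, 2], [0, 0, 2], [0, 0, 0], [0, 0, 0], [0, 0, -3], [0, 0, -3], [0, 0, -3], [0, 0, 0], [0, 0, 0], [0, 0, 0]], dp=[[0, 0, 0], [0, 0, 0], [0, 0, 0], [0, 0, 0], [0, 0, 0], [0, 0, 0], [0, 0, 0], [0, 0, 0], [0, 0, 0], [0, 0, 0]], hand=[1, 1, 1, 1, 1, 1, 1, 1, 1, 1])

```text
time: 54.0
tool_pos: [531.5, -134.7, 173.6]
tcp_rot: [0.222, 0.074, 0.968, 0.085]
contact_force: [1.5, 5.0, -3.6]
opening: 12.1
```

```bash
python3 -c "
from h import *
look('O');s=readout.get_state();print(s['ft_torque']@np.array([-.443,-.131,.887]))"
```

```text
t 54.0 jaw ang(deck) bar= 4.273127381211614 q [-0.48  0.52  2.06  1.04  0.38  1.87] F [ 1.5  5.  -3.6] M [0.5  0.15 1.06] op 12.1
tip deck [-150.4    2.4   36.9]
scene 178 ztop [44.  53.2 59.2 75.4] angs [ 0  0  0 29 31  0  2  8 13  0  0 51 40  0  0  3  1  0]
top 80 ztop [49.7 53.4 54.1 66.1] angs [ 0  0  0  8  0  0  0  0  0  1  0 25 39  0  2  5  0  0]
0.6836119047538572
```

Call:
move_arm(dr=[[0, 0, -2], [0, 0, -2], [0, 0, 0], [0, 0, 0], [0, 0, 0], [0, 0, 0], [0, 0, 0], [0, 0, 0], [0, 0, 0], [0, 0, 0]], dp=[[0, 0, 0], [0, 0, 0], [0, 0, 0], [0, 0, 0], [0, 0, 0], [0, 0, -1], [0, 0, -3], [0, 0, -4], [0, 0, -4], [0, 0, -4]], hand=[1, 1, 0.5, 0, -0.2, -0.2, -0.2, -0.2, -0.2, -0.2])

```text
time: 55.1
tool_pos: [459.8, -156.4, 317.0]
tcp_rot: [0.225, 0.041, 0.97, 0.076]
contact_force: [0.1, -0.1, -0.1]
opening: 51.5
```

```bash
python3 -c "
from h import *
bar('P');s=readout.get_state();print(s['time'],s['contact_force'],s['joint_pos'].round(2))"
```

```text
scene 125 [-145.3    2.7] ang 1.3413875018040315 ext [18.6 73.4] [51.3 54.  55.3]
top 134 [-149.2    3.4] ang 1.349734189102047 ext [17.1 74.2] [53.  54.8 56.3]
55.2 [0.66902342 0.0331408  0.0949601 ] [-0.6   0.2   2.04  0.62  0.67  2.18]
```

The bar sprang back about 0.14 rad at release, and that may have lost the preload. I'll re-tighten with the loose wrench and back off slowly, so that letting go cannot drag it.

```bash
python3 - <<'E'
from h import *
p,R,s=cur(); P,Q=knobpose(70,1.80,-150.3,2.0); D,_=knobpose(38,1.80,-150.3,2.0)
print((R.inv()*Q).as_rotvec(degrees=True)); rows(line(p,R,P,Q,4)+line(P,Q,D,Q,3))
E
```

```text
[-0.28046093  0.41490211 -8.04714173]
dr [[-0.07, 0.1, -2.01], [-0.07, 0.1, -2.01], [-0.07, 0.1, -2.01], [-0.07, 0.1, -2.01], [0.0, 0.0, 0.0], [0.0, 0.0, 0.0], [0.0, 0.0, 0.0]] 
dp [[0.06, 0.02, 3.28], [0.05, 0.02, 3.28], [0.04, 0.02, 3.28], [0.04, 0.02, 3.28], [-0.0, -0.0, 1.07], [0.0, 0.0, 1.07], [-0.0, -0.0, 1.07]]
```

Call:
move_arm(dr=[[-0.07, 0.1, -2], [-0.07, 0.1, -2], [-0.07, 0.1, -2], [-0.07, 0.1, -2], [0, 0, 0], [0, 0, 0], [0, 0, 0], [0, 0, 0], [0, 0, 0], [0, 0, 0]], dp=[[0.06, 0.02, 3.28], [0.05, 0.02, 3.28], [0.04, 0.02, 3.28], [0.04, 0.02, 3.28], [0, 0, 1.07], [0, 0, 1.07], [0, 0, 1.07], [0, 0, 0], [0, 0, 0], [0, 0, 0]], hand=[-0.1, -0.1, -0.1, -0.1, -0.1, -0.1, -0.1, 0.3, 0.6, 0.6])

```text
time: 56.2
tool_pos: [531.7, -133.8, 170.6]
tcp_rot: [0.228, -0.028, 0.971, 0.063]
contact_force: [5.9, 1.1, -1.4]
opening: 17.0
```

Call:
move_arm(dr=[[0, 0, 4], [0, 0, 4], [0, 0, 4], [0, 0, 3], [0, 0, 3], [0, 0, 2], [0, 0, 1], [0, 0, 0], [0, 0, 0], [0, 0, 0]], dp=[[0, 0, 0], [0, 0, 0], [0, 0, 0], [0, 0, 0], [0, 0, 0], [0, 0, 0], [0, 0, 0], [0, 0, 0], [0, 0, 0], [0, 0, 0]], hand=[0.6, 0.6, 0.6, 0.6, 0.6, 0.6, 0.6, 0.6, 0.6, 0.6])

```text
time: 57.2
tool_pos: [532.4, -133.0, 171.4]
tcp_rot: [0.213, 0.148, 0.96, 0.104]
contact_force: [13.8, 10.3, 0.1]
opening: 17.0
```

```bash
python3 -c "
from h import *
look('R');s=readout.get_state();print(s['ft_torque']@np.array([-.443,-.131,.887]))"
```

```text
t 57.2 jaw ang(deck) bar= 4.117503537631261 q [-0.47  0.52  2.06  1.04  0.38  2.03] F [13.8 10.3  0.1] M [ 1.01 -2.06  0.89] op 17.0
tip deck [-150.4    4.2   34.3]
scene 206 ztop [47.5 58.1 70.4 77.6] angs [ 0  0  0 34 21  0  5  9 21  3  0 59 32  0 10 12  0  0]
top 95 ztop [49.9 55.1 64.4 76.9] angs [ 0  0  0  7  0  0  1  0  5  2  0 27 37  0 12  4  0  0]
0.5312314675765092
```

Call:
move_arm(dr=[[0, 0, 0], [0, 0, 2], [0, 0, 2], [0, 0, 0], [0, 0, 0], [0, 0, 0], [0, 0, 0], [0, 0, 0], [0, 0, 0], [0, 0, 0]], dp=[[-0.07, -0.1, -0.1], [-0.07, -0.1, 0], [0, 0, 0], [0, 0, 0], [0, 0, 0], [0, 0, 0], [0, 0, 0], [0, 0, 0], [0, 0, 0], [0, 0, 0]], hand=[0.6, 0.6, 0.6, 0.6, 0.6, 0.6, 0.6, 0.6, 0.6, 0.6])

```text
time: 58.3
tool_pos: [532.3, -134.0, 171.6]
tcp_rot: [0.208, 0.181, 0.955, 0.113]
contact_force: [17.3, 17.5, -5.5]
opening: 17.6
```

```bash
python3 -c "
from h import *
s=readout.get_state();print(s['time'],s['contact_force'],s['ft_torque']@np.array([-.443,-.131,.887]))"
```

```text
58.3 [17.31131267 17.48964608 -5.4986201 ] 0.8857538791708169
```

Call:
move_arm(dr=[[0, 0, -1], [0, 0, -1], [0, 0, -1], [0, 0, -2], [0, 0, -2], [0, 0, -2], [0, 0, -2], [0, 0, -3], [0, 0, -3], [0, 0, -3]], dp=[[0, 0, 0], [0, 0, 0], [0, 0, 0], [0, 0, 0], [0, 0, 0], [0, 0, 0], [0, 0, 0], [0, 0, 0], [0, 0, 0], [0, 0, 0]], hand=[0.6, 0.6, 0.6, 0.6, 0.6, 0.6, 0.6, 0.6, 0.6, 0.6])

```text
time: 59.3
tool_pos: [531.7, -136.2, 171.7]
tcp_rot: [0.225, 0.013, 0.972, 0.072]
contact_force: [2.9, 0.3, 0.2]
opening: 17.2
```

```bash
python3 -c "
from h import *
s=readout.get_state();print(s['time'],s['contact_force'],s['ft_torque']@np.array([-.443,-.131,.887]))"
```

```text
59.3 [2.94087606 0.30885761 0.17923174] 0.0796560934095114
```

Call:
move_arm(dr=[[0, 0, 0], [0, 0, 0], [0, 0, 0], [0, 0, 0], [0, 0, 0], [0, 0, 0], [0, 0, 0], [0, 0, 0], [0, 0, 0], [0, 0, 0]], dp=[[0, 0, 0], [0, 0, 0], [0, 0, 0], [0, 0, -1], [0, 0, -3], [0, 0, -4], [0, 0, -4], [0, 0, -4], [0, 0, 0], [0, 0, 0]], hand=[0.3, 0, -0.2, -0.2, -0.2, -0.2, -0.2, -0.2, -0.2, -0.2])

```text
time: 60.3
tool_pos: [461.0, -157.7, 313.5]
tcp_rot: [0.225, 0.015, 0.972, 0.072]
contact_force: [0.2, -0.3, -0.5]
opening: 51.5
```

```bash
python3 -c "
from h import *
bar('T');s=readout.get_state();print(s['time'],s['contact_force'],s['opening'])
im=np.hstack([cv2.imread('pics/Tscene.png')[90:230,120:290],cv2.imread('pics/Ttop.png')[130:270,260:430]]);cv2.imwrite('pics/c7.png',cv2.resize(im,None,fx=2.35,fy=2.35,interpolation=cv2.INTER_CUBIC))
for n in('scene','top'):
    d=np.load(f'pics/T{n}.npy');k=deck(cloud(n,d)[0]);m=(abs(abs(k[:,1])-60)<20)&(k[:,0]<-128)&(k[:,0]>-172)&(abs(k[:,2]-10)<12); print('rail',np.median(k[m],0))
"
```

```text
scene 127 [-145.8    1.4] ang 1.3002245401356078 ext [24.1 74.6] [51.5 53.9 55.2]
top 136 [-148.6    3.5] ang 1.294203499833543 ext [18.4 74.7] [53.1 54.5 55.9]
60.4 [-0.13425723 -0.3194785  -0.67715829] 51.422221567904046
rail [-148.89636847   40.36993925   10.28296126]
rail [-149.80066893  -40.76312974    9.84770163]
```

View pics/c7.png

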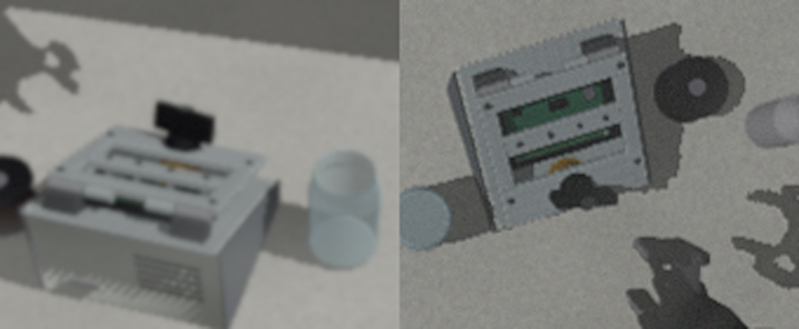

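```bash
python3 -c "
from h import *
print(ticket.hand_in())"
```

```text
the job is handed in; nothing more can be done
None
```

I shut the frame, backed the knob to its click and screwed it home, then let go and handed in at about 60 s. I could not directly check the final tightness of at least 4 N between the threads.

**What I did**
- **Frame:** I pressed it shut with 42 N on the crossbar. The last check put the rail 9.8–10.3 mm above the hinge axis, against 10 mm when shut.
- **Click:** I turned the knob backwards with loosely closed fingers. Its top dropped about 6 mm after roughly 1.2 rad.
- **Screwing home:** I turned it forwards to a dead stop.

**What went wrong**
- On the first tightening I pushed to about 2.2 Nm and forced the knob past its stop. It then turned almost freely.
- I turned it on until it met the stop again one full turn later, with about 1 Nm at the same angle.
- On release it sprang back: the bar ended 0.14 rad behind the hand. I re-tightened to 0.9 Nm, backed off slowly and opened the fingers.

**Last checks**
- The bar top stands 54–54.5 mm above the hinge axis; fully home is 54 mm.
- The bar sits 0.05 rad further forward than after the earlier release.
- The arm is clear, with about zero force on the tool.
- The jar and spool look unmoved in the pictures. I did not look at the screwdriver after the start, and the last crop shows only part of the bottle. The arm stayed clear of both.

**Doubts**
- The remaining thread tension is only inferred, from the angle at which the bar stayed put. My estimate is around 20 N, and it is marginal.
- The total turn from the click exceeded the stated 2.5–3 rad because of the overrun.

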